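# Close the bench filter press on its feed plate

## Task

Move the blue feed plate from its drying rack into the filter press: hang it on the rails, in the gap between the pressure plate and the plates already there, and let go. Then close the press by pushing the spokes of its handle round, clockwise as seen from the handle end, until the plates are clamped tight: about 0.75 N m of turning effort at the handle, never more than 1 N m, or the plates crack. Leave the beaker, timer and petri dish where they stand.

Things in the scene. Friction and masses are not known exactly. Their poses are not given: they have to be found in the camera images.
- plate_tab (a point): Centre of the grip tab on top of the blue feed plate (0.25 to 0.5 kg). Tab: 64 mm wide (plate's x), 14 mm thick (its y; pinch it there from above), from 16 mm below to 18 mm above this point. Axes as feed_plate.
- feed_plate: The same loose plate; origin mid lower edge, 106 mm below plate_tab; x along its width, y through its thickness, z up; either face may look either way. Body 90 mm wide, 16 mm thick, 90 mm high. Two ears at its sides, 150 mm over both, have their undersides 60 mm above the origin and a small lip at the outer ends.
- plate_rack: Fixed white drying rack, 130 x 74 x 12 mm, with thin steel pins to 58 mm height; origin at the centre of its underside. The plate stands upright between its middle pins on the 12 mm base, square to the rack.
- press_gap (a point): On the fixed steel filter press: middle of the gap for the feed plate, on the spindle axis, 125 mm above the bench. y runs along the spindle from the handle end to the plates already there, x across, z up. A hung plate has its body's centre at this height (its tab centre 61 mm above) and its thickness along y. Neighbouring plates reach 45 mm above this point.
- rail (a point): Middle of the top of one rail, 15 mm above press_gap and 62 mm to its +x; the other rail is 62 mm to its -x. Rails are 12 mm wide and run along y. The plate's ears rest on both rails, its body hangs between them with 4 mm play to either side.
- pressure_plate: Steel pressure plate, 90 x 14 x 90 mm; origin at the centre of its face to the gap, axes as press_gap. The handle drives it along +y, 5 mm per rad; it cannot be pushed by hand. The plates already there begin 30 mm beyond where this face stands at handle = 0, give or take 3 mm as their sheets differ: where it comes tight must be felt.
- hub (a point): Handle centre in the plane of its spokes, on the spindle axis, 125 mm above the bench; axes as press_gap. Five evenly spaced spokes lie in the x-z plane: 10 mm rods ending in slippery black balls, 24 mm across, ball centres 95 mm from here. The spindle sticks out 40 mm to -y; the steel end frame begins 35 mm away in +y and reaches 30 mm above this point.
- handle (a joint): Angle of the spoked handle, rad, growing as the press closes (clockwise seen from the handle end: the top goes to +x of hub). At angle a one spoke leans a from straight up towards +x, the others each 72 degrees on. Starts at 0 to 0.8. Turns free at about 0.4 N m, stays where left; once the plates meet, effort rises by 0.005 N m per N of clamping, to 0.75 N m within about 0.15 rad.
- beaker: small plastic beaker, 65 mm wide, 76 mm high, in front of the press below its tray spout; origin under its centre. Not to be moved
- timer: white timer, 28 x 66 x 58 mm, at the back left; not to be moved
- petri: petri dish, 58 mm wide, 15 mm high, at the right; not to be moved

How it is judged:
By the outcome, as a careful person would: the job done as asked, in the order asked, and still so for the second after the job is handed in, with the robot touching nothing.
It also fails if it takes over 67 s, if anything falls off the work surface, if the arm or the gripper's body presses on something with over 40 N, if the wrist force passes 120 N, or if a joint passes its speed limit or range.

## Robot

A 7-joint arm with a two-finger parallel gripper is mounted at the origin on a cart in front of the work surface, level with it; the furniture and walls round the work are solid. World frame = base frame: x ahead of the robot, y to its left, z up, the work surface at z = 0. Lengths are in m, angles in rad, forces in N, time in s.
With the tool pointing down it reaches from about 0.4 to 0.925 m from the base axis. Payload 5.6 kg.
Tool frame: the origin (TCP) lies at the very end of the fingers, on their centre line; the grasp point (between the pads) lies 19 mm behind it; z points along the fingers, y is the direction in which the jaws open and shut (so a half turn about z gives the same grasp; the last joint's range is limited). The gripper opens to 85 mm and grips with 20 to 120 N. Pads are 22 mm wide; open, the fingers measure 114 mm over their backs; the gripper's body (76 mm by 85 mm) begins 54 mm behind the grasp point. The pads swing forward as they close: fully open they stand 13 mm farther back than shut.
Start: joints at [1.222, 0.468, -0.012, 1.603, 0.006, 1.071, -0.056], TCP at [0.196, -0.62, 0.231] pointing down, gripper open.
Joint ranges: [-2.53, 2.53], [-0.31, 2.02], [-1.57, 1.55], [0.28, 2.44], [-1.29, 4.43], [0.15, 1.84], [-2.92, 2.92]. Speed limits (rad/s): [2.57, 2.57, 3.14, 3.14, 3.14, 3.14, 3.14].

## Interface

Orientations are given as a rotation vector (axis times angle).
In Python, from cell import sense, optics, arm gives the robot as it stands.
- The arm moves only by the shell command python3 -m pendant 'ROWS' [OPENING] [FORCE]. ROWS is a JSON object of lists of equal length, an entry for each row: "xyz": the shift along the tool's x, y, z as a fraction of full scale, a list of three; "roll": the turn about the tool's z as a fraction of full scale. A call has 1 to 5 rows; each row is the pose to reach, as a shift and turn from the pose commanded when the call began, along the tool's axes at that moment; what a row does not reach only later rows make up. Full scale, the value 1, is 15 cm for a shift and 90 degrees for a turn. A row lasts 1/12 s, in which the tool goes at most 41.7 mm and 7.16 degrees, less where a joint would pass 70% of its speed; a pose out of reach is approached as far as the arm can. A call with a number of a shift or a turn outside -1 to 1 is refused whole. A call with a gripper value outside its range is refused whole. OPENING is the gripper's target within -1 to 1 (fully open at 1, half-way at 0, shut at -1), set as the call begins (- or left out, the last holds). The fingers move at their own pace and stop on an object; FORCE is the grip in N (left out, the last holds). Time passes only in rows, so rows that repeat a pose let the fingers close. It gives the time, the measured TCP pose, the force and the opening at its end, in the units of the state.
- sense(): the state, without advancing time (a new reading comes with each control period).
- optics.read_camera(name): name is "scene" or "top"; returns the picture (400x640x3 uint8, red, green, blue); there is no depth.
- optics.camera_model(name): a dict with "fx", "fy", "cx", "cy" (pixels), "k1" (the pictures are not rectified: a ray, as slopes to the right and down, at radius r is drawn at 1 + k1 r^2 times it, then the intrinsics apply), "xyz" and "orientation" of the camera in the world. Camera axes: x right, y down, z forward; pixel columns grow to the right and rows downward; lengths in m; the calibration is good to about 2 mm. A picture is of the moment at which its call begins. camera_model takes no time and is no camera call.
- arm.sign_off(): hands the job in, once; it reports no verdict.
The state is a dict: "clock": time; "joints": joint angles; "qvel": joint speeds; "joint_efforts": joint torques, N m; "tool_pos": TCP position; "tcp_rot": TCP orientation; "ft_force": force on the tool from outside, world axes, zero at the start; "torque": the same for the moment, N m; "opening": finger opening in m.
Only numpy, scipy, OpenCV 4.12 (cv2) and the standard library are available. Lean on these libraries where they do the work, as an engineer would, in place of code of your own. Each camera call takes 0.05 s, during which the arm holds its last target.

## Working session

There is one attempt and no reset: what is moved stays moved. The work goes in short steps, Python scripts to look and compute and a shell command to move; the robot and the scene stay as the last step left them, time stands still between calls to the robot, and variables do not carry over. Pictures are saved under pics/ and viewed, and the job is handed in when it is done.

```bash
ls; mkdir -p pics
python3 - <<'E'
from cell import sense,optics,arm
import cv2
s=sense();print(s)
for n in("scene","top"):
    print(optics.camera_model(n))
    cv2.imwrite(f"pics/{n}0.png",optics.read_camera(n)[:,:,::-1])
E
```

```text
pics
{'clock': 0.0, 'joints': array([ 1.22199089,  0.46841923, -0.01158877,  1.60364502,  0.00598158,
        1.07139447, -0.05631197]), 'qvel': array([ 0.00038086, -0.00012662, -0.00051974, -0.00156479,  0.00120832,
        0.00043492, -0.00086556]), 'joint_efforts': array([-7.52596625e-04, -5.32394242e+01,  2.10377580e-02, -2.51296985e+01,
        1.14265439e-02,  7.87323777e-03, -1.49420146e-05]), 'tool_pos': array([ 0.19544877, -0.61932105,  0.23030217]), 'tcp_rot': array([-3.10319544e+00, -4.78065236e-01,  6.18270649e-04]), 'ft_force': array([ 0.41990996, -0.02970901, -0.06182312]), 'torque': array([-0.0003108 ,  0.03848309, -0.04185623]), 'opening': 0.08569825676279107}
{'fx': 368.32274526778315, 'fy': 368.32274526778315, 'cx': 327.31638208539516, 'cy': 200.94433013272223, 'k1': -0.013231169145575802, 'xyz': array([0.14530883, 0.26914038, 0.76936604]), 'orientation': array([-1.1431342 ,  2.43583302, -0.89401432])}
{'fx': 511.1807182217723, 'fy': 511.1807182217723, 'cx': 315.1042264818563, 'cy': 199.67865513804384, 'k1': -0.14817268755140095, 'xyz': array([ 0.38495547, -0.06268784,  1.27394466]), 'orientation': array([-2.15905714,  2.12781427, -0.14091776])}
```

View pics/scene0.png

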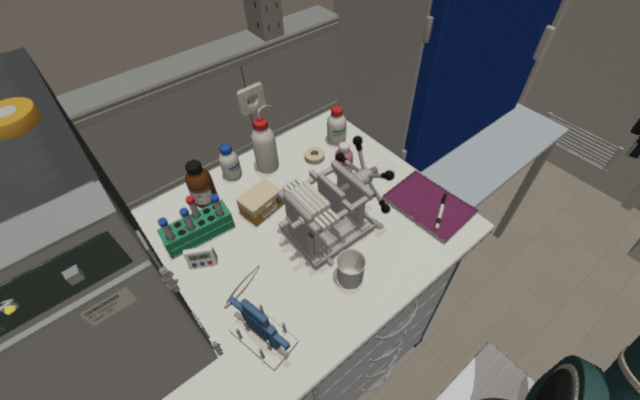

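View pics/top0.png

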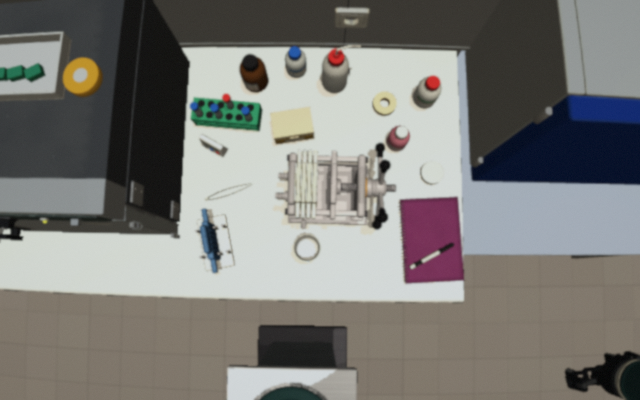

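The top view shows the blue plate at about (209,240), the press from (280,155) to (395,225) with the handle at its right, the beaker at (307,247), the petri dish at (431,172), and the timer at (213,145). I'll write helpers and zoom in.

```bash
cat > h.py <<'E'
import numpy as np,cv2
from scipy.spatial.transform import Rotation as R
from cell import sense,optics,arm
def K(m): return np.array([[m['fx'],0,m['cx']],[0,m['fy'],m['cy']],[0,0,1]]),np.array([m['k1'],0,0,0.])
def ray(n,uv):
    m=optics.camera_model(n);uv=np.atleast_2d(np.array(uv,float))
    k,d=K(m);p=cv2.undistortPointsIter(uv.reshape(-1,1,2),k,d,None,None,(3,50,1e-9)).reshape(-1,2)
    r=np.c_[p,np.ones(len(p))]@R.from_rotvec(m['orientation']).as_matrix().T
    return m['xyz'],r
def plane(n,uv,z):
    o,r=ray(n,uv); return o+r*((z-o[2])/r[:,2])[:,None]
def proj(n,P):
    m=optics.camera_model(n);k,d=K(m);Rm=R.from_rotvec(m['orientation']).as_matrix().T
    return cv2.projectPoints(np.atleast_2d(np.array(P,float)),cv2.Rodrigues(Rm)[0],-Rm@m['xyz'],k,d)[0].reshape(-1,2)
def tri(a,b):
    o1,r1=ray("scene",a);o2,r2=ray("top",b);r1=r1[0];r2=r2[0]
    t=np.linalg.lstsq(np.c_[r1,-r2],o2-o1,rcond=None)[0]
    p=o1+t[0]*r1;q=o2+t[1]*r2
    return (p+q)/2,np.linalg.norm(p-q)
def crop(img,x0,y0,x1,y1,f,name):
    im=cv2.resize(img[y0:y1,x0:x1],None,fx=f,fy=f,interpolation=cv2.INTER_CUBIC)
    cv2.imwrite(name,im)
E
python3 - <<'E'
from h import *
t=cv2.imread("pics/top0.png");s=cv2.imread("pics/scene0.png")
crop(t,270,140,400,240,6,"pics/t_press.png")
crop(t,180,195,260,285,6,"pics/t_plate.png")
crop(s,270,130,400,270,4,"pics/s_press.png")
crop(s,215,280,305,370,6,"pics/s_plate.png")
E
```

```text
(no output)
```

View pics/t_press.png

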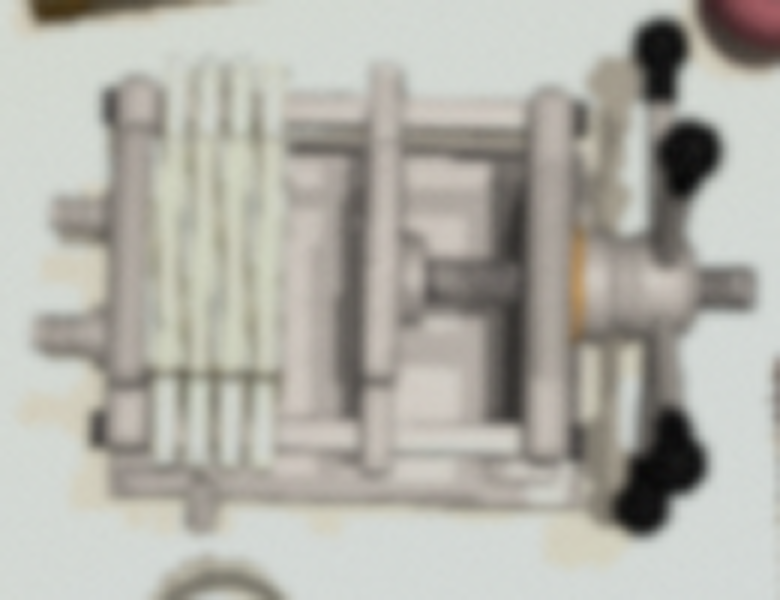

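View pics/t_plate.png

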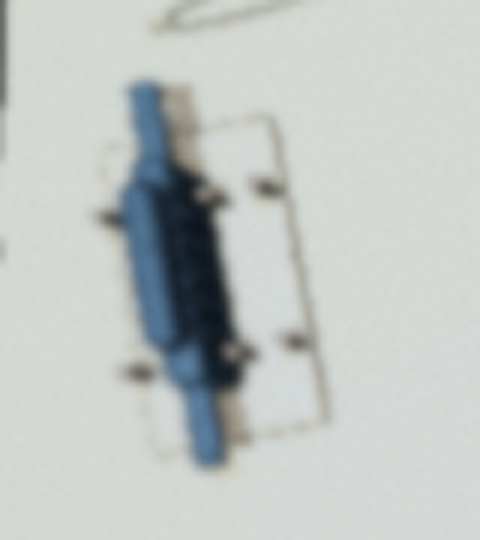

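View pics/s_press.png

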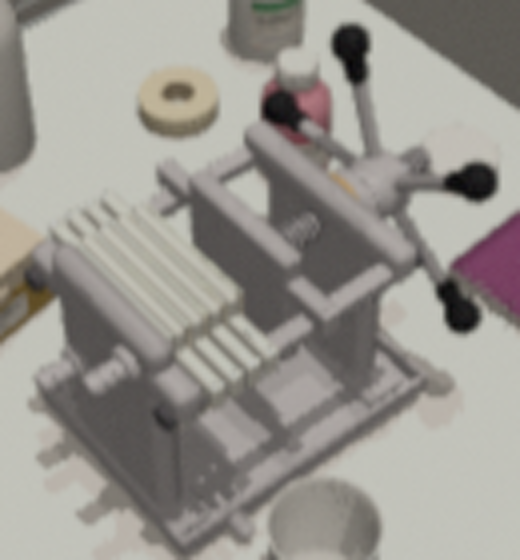

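View pics/s_plate.png

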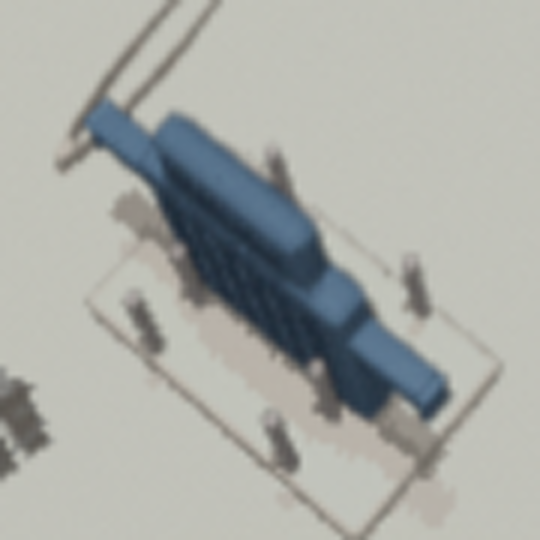

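Run:
```python
from h import *
np.set_printoptions(precision=4,suppress=True)
t=cv2.imread("pics/top0.png");s=cv2.imread("pics/scene0.png")
def blobs(im,box,mask,amin):
    x0,y0,x1,y1=box; m=np.zeros(mask.shape,np.uint8);m[y0:y1,x0:x1]=mask[y0:y1,x0:x1]
    n,l,st,c=cv2.connectedComponentsWithStats(m)
    return [(st[i,4],c[i],st[i,:4]) for i in range(1,n) if st[i,4]>=amin]
T=[];S=[]
for im,box,out in((t,(372,140,395,235),T),(s,(330,130,400,225),S)):
    mk=(im.max(2)<50).astype(np.uint8)*255
    for b in blobs(im,box,mk,8): print(b[0],b[1],b[2]); out.append(b[1])
    print()
for a in S:
  for b in T:
    p,d=tri(a,b)
    if d<.012: print(a,b,p,d)
# blue plate
for n,im,box in(("top",t,(190,190,250,290)),("scene",s,(215,280,305,370))):
    h=cv2.cvtColor(im,cv2.COLOR_BGR2HSV); mk=cv2.inRange(h,(95,90,40),(125,255,255))
    for b in blobs(im,box,mk,30): print(n,b)
    lm=cv2.inRange(h,(95,90,110),(125,255,255))
    for b in blobs(im,box,lm,10): print(n,'light',b)
o=np.array([180,195])
uv=lambda *p:np.array(p)/6+o-0.42
print('tab top',plane('top',uv((128,190),(148,183),(178,338),(155,348)),.136))
print('ears',plane('top',uv((145,85),(208,462)),.084))
print('rack',plane('top',uv((272,117),(328,420),(160,455),(105,150)),.012))
o=np.array([270,140])
print('rails',plane('top',uv((320,110),(510,112),(310,434),(510,436)),.14))
print('pp face',plane('top',uv((366,100),(363,375)),.17),'plates',plane('top',uv((283,140),(280,370)),.17))
print('endframe',plane('top',uv((531,95),(525,455),(575,95),(562,455)),.155))
```

```text
60 [379.6833 149.2   ] [377 144   7  12]
76 [383.9211 166.0263] [380 161   9  12]
143 [379.4126 218.4476] [373 209  14  19]

77 [357.5065 142.5455] [354 137   8  14]
56 [339.9643 157.0179] [336 153   9   9]
68 [387.4706 175.1912] [381 172  13   8]
66 [383.9091 206.5152] [380 200   9  13]

[357.5065 142.5455] [383.9211 166.0263] [ 0.61  -0.196  0.212] 0.00043043033810207746
[339.9643 157.0179] [379.6833 149.2   ] [ 0.6688 -0.1966  0.125 ] 0.0018362146657368086
[387.4706 175.1912] [379.4126 218.4476] [ 0.5008 -0.1872  0.1952] 0.0021506361720606162
[383.9091 206.5152] [379.4126 218.4476] [ 0.5126 -0.2038  0.0655] 0.0030575448118700436
top (np.int32(419), array([208.1933, 240.6038]), array([201, 210,  18,  62], dtype=int32))
top light (np.int32(150), array([204.3 , 231.74]), array([201, 210,   8,  43], dtype=int32))
top light (np.int32(66), array([212.2424, 261.197 ]), array([208, 253,   8,  19], dtype=int32))
scene (np.int32(856), array([258.8598, 322.9603]), array([230, 298,  59,  51], dtype=int32))
scene light (np.int32(230), array([248.9913, 308.7087]), array([230, 298,  37,  24], dtype=int32))
scene light (np.int32(50), array([269.9 , 329.24]), array([265, 325,  10,   9], dtype=int32))
scene light (np.int32(67), array([279.806, 339.791]), array([273, 333,  15,  14], dtype=int32))
tab top [[0.4827 0.2065 0.136 ]
 [0.4854 0.1989 0.136 ]
 [0.4276 0.1852 0.136 ]
 [0.4237 0.1938 0.136 ]]
ears [[0.5288 0.2138 0.084 ]
 [0.3817 0.1829 0.084 ]]
rack [[0.5249 0.1762 0.012 ]
 [0.3998 0.1484 0.012 ]
 [0.3839 0.218  0.012 ]
 [0.5099 0.2463 0.012 ]]
rails [[ 0.6421 -0.0663  0.14  ]
 [ 0.6424 -0.1382  0.14  ]
 [ 0.5188 -0.0642  0.14  ]
 [ 0.519  -0.1387  0.14  ]]
pp face [[ 0.6393 -0.0831  0.17  ]
 [ 0.5371 -0.0831  0.17  ]] plates [[ 0.6239 -0.0528  0.17  ]
 [ 0.5385 -0.0529  0.17  ]]
endframe [[ 0.6456 -0.145   0.155 ]
 [ 0.5103 -0.1432  0.155 ]
 [ 0.6459 -0.1615  0.155 ]
 [ 0.5105 -0.1568  0.155 ]]
```

```bash
cat > go.py <<'E'
import sys
from h import *
np.set_printoptions(precision=4,suppress=True)
# usage: go.py x y z yaw(deg)
s=sense();M=R.from_rotvec(s['tcp_rot']).as_matrix()
p=s['tool_pos'];tx=M[:,0]
yaw=np.degrees(np.arctan2(tx[1],tx[0]))
print('t',s['clock'],'pos',p,'yaw',round(yaw,2),'zax',M[:,2],'F',s['ft_force'],'T',s['torque'],'open',s['opening'],'q',s['joints'])
if len(sys.argv)>3:
    d=M.T@(np.array(sys.argv[1:4],float)-p)/.15
    print('xyz',d,'n rows',np.linalg.norm(d)*.15/.0417,end=' ')
    if len(sys.argv)>4: print('roll',(yaw-float(sys.argv[4]))/90)
E
python3 go.py 0.41 -0.45 0.30 12.4
```

```text
t 0.1 pos [ 0.1955 -0.6194  0.2304] yaw 17.52 zax [-0.0006  0.0015 -1.    ] F [-0.6705  0.4572  0.4655] T [ 0.0532 -0.0214 -0.008 ] open 0.08535705163535956 q [ 1.222   0.4683 -0.0116  1.6035  0.006   1.0714 -0.0563]
xyz [ 1.7038 -0.6472 -0.4629] n rows 6.764181777029736 roll 0.056851886799853465
```

```bash
python3 -m pendant '{"xyz":[[0.25,-0.09,-0.1],[0.5,-0.18,-0.2],[0.75,-0.28,-0.3],[1,-0.38,-0.45],[1,-0.38,-0.45]],"roll":[0.02,0.057,0.057,0.057,0.057]}'; python3 go.py 0.42 -0.30 0.30 12.4
```

```text
clock: 0.52
tool_pos: [0.3293, -0.5158, 0.3019]
tcp_rot: [3.12, 0.355, 0.009]
ft_force: [2.0, 0.5, 0.3]
opening: 0.085
t 0.5167 pos [ 0.3293 -0.5158  0.3019] yaw 12.97 zax [ 0.006  -0.0009 -1.    ] F [2.0498 0.5105 0.2733] T [ 0.0901 -0.0081  0.0135] open 0.0849511134964911 q [ 0.991   0.3425 -0.0528  1.6224  0.0145  1.1729 -0.4088]
xyz [ 0.912  -1.2666  0.0152] n rows 5.614522094635183 roll 0.00628493532869234
```

```bash
python3 -m pendant '{"xyz":[[0.15,-0.2,0],[0.3,-0.45,0],[0.5,-0.7,0],[0.6,-1,0],[0.6,-1,0]],"roll":[0.006,0.006,0.006,0.006,0.006]}'; python3 go.py 0.4548 0.197 0.25 12.4
```

```text
clock: 0.93
tool_pos: [0.3792, -0.3482, 0.2985]
tcp_rot: [-3.121, -0.336, -0.0]
ft_force: [0.5, 0.6, -0.5]
opening: 0.0851
t 0.9333 pos [ 0.3792 -0.3482  0.2985] yaw 12.29 zax [-0.      0.0028 -1.    ] F [ 0.5107  0.6391 -0.5451] T [ 0.0165 -0.0163  0.0227] open 0.08512079179746938 q [ 0.8046  0.181  -0.1426  1.8435  0.0259  1.1208 -0.7033]
xyz [ 1.2655 -3.443   0.334 ] n rows 13.249627230495562 roll -0.0012434708793560467
```

```bash
python3 -m pendant '{"xyz":[[0,-0.25,0],[0.05,-0.5,0],[0.1,-0.75,0],[0.1,-1,0],[0.1,-1,0]],"roll":[0,0,0,0,0]}'; python3 go.py 0.4548 0.197 0.25 12.4
```

```text
clock: 1.35
tool_pos: [0.3602, -0.1986, 0.2986]
tcp_rot: [-3.122, -0.336, 0.002]
ft_force: [-0.4, 0.5, -0.7]
opening: 0.0856
t 1.35 pos [ 0.3602 -0.1986  0.2986] yaw 12.29 zax [-0.0015  0.0014 -1.    ] F [-0.3678  0.4939 -0.7457] T [-0.032   0.0104 -0.0236] open 0.08557941098026074 q [ 0.6828 -0.0055 -0.2564  2.0482 -0.0023  1.1007 -0.9288]
xyz [ 1.1784 -2.4421  0.3267] n rows 9.824380877396354 roll -0.0011716704328700288
```

```bash
python3 -m pendant '{"xyz":[[0,-0.25,0],[0,-0.5,0],[0,-0.75,0],[0,-1,0],[0,-1,0]],"roll":[0,0,0,0,0]}'; python3 go.py 0.4548 0.197 0.25 12.4
```

```text
clock: 1.77
tool_pos: [0.329, -0.053, 0.2988]
tcp_rot: [3.123, 0.336, -0.001]
ft_force: [0.1, 0.2, -0.5]
opening: 0.0854
t 1.7667 pos [ 0.329  -0.053   0.2988] yaw 12.27 zax [-0.0003 -0.0004 -1.    ] F [ 0.0535  0.1788 -0.5466] T [-0.025   0.0148 -0.0356] open 0.08542234779745403 q [ 0.5546 -0.1674 -0.4294  2.1794 -0.0768  1.116  -1.1922]
xyz [ 1.174  -1.4505  0.3244] n rows 6.813175172260395 roll -0.0014109843217328727
```

```bash
python3 -m pendant '{"xyz":[[0.22,-0.16,0],[0.44,-0.32,0],[0.66,-0.5,0],[0.85,-0.68,0],[1,-0.86,0]],"roll":[0,0,0,0,0]}'; python3 go.py 0.4548 0.197 0.25 12.4
```

```text
clock: 2.18
tool_pos: [0.4526, 0.1004, 0.2988]
tcp_rot: [-3.124, -0.323, -0.001]
ft_force: [-0.2, -0.4, -0.3]
opening: 0.0856
t 2.1833 pos [0.4526 0.1004 0.2988] yaw 11.79 zax [ 0.0008  0.0008 -1.    ] F [-0.1761 -0.3564 -0.2992] T [-0.0563 -0.0006 -0.0535] open 0.08555356340972976 q [ 0.3344  0.1349 -0.6713  1.9262  0.093   1.1101 -1.7388]
xyz [ 0.1458 -0.6273  0.3256] n rows 2.595868498525525 roll -0.00678304571624688
```

```bash
python3 -m pendant '{"xyz":[[0.07,-0.25,0.08],[0.14,-0.5,0.16],[0.14,-0.62,0.3],[0.14,-0.62,0.3],[0.14,-0.62,0.3]],"roll":[-0.006,-0.006,-0.006,-0.006,-0.006]}'
python3 - <<'E'
from h import *
for n in("scene","top"):
    im=optics.read_camera(n)[:,:,::-1]
    cv2.imwrite(f"pics/{n}1.png",im)
    crop(im,*((190,180,340,370) if n=="scene" else (170,180,290,290)),4 if n=="top" else 3,f"pics/{n}1c.png")
E
python3 go.py 0.4548 0.197 0.12 12.4
```

```text
clock: 2.6
tool_pos: [0.4515, 0.1947, 0.2525]
tcp_rot: [3.123, 0.343, -0.005]
ft_force: [0.4, -0.5, 0.8]
opening: 0.0856
t 2.7 pos [0.4529 0.1933 0.254 ] yaw 12.29 zax [ 0.0004 -0.0006 -1.    ] F [ 0.2162 -0.6711  0.2676] T [-0.0182 -0.0031 -0.0038] open 0.08551372508027248 q [ 0.1525  0.2588 -0.7183  1.9189  0.198   1.0346 -2.0075]
xyz [ 0.0172 -0.0223  0.8934] n rows 3.215303081922007 roll -0.0011981748886849886
```

View pics/scene1c.png

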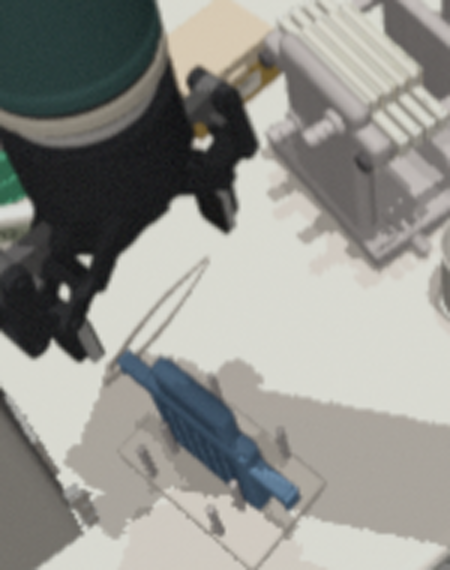

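View pics/top1c.png

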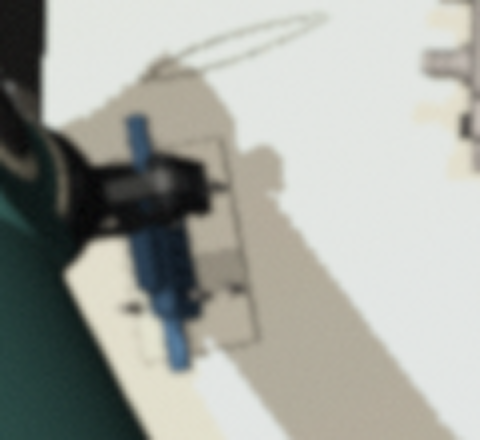

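The gripper straddles the plate's tab in both views, with the tab near (190,390) in the scene crop between the two fingers. Next I'll descend.

```bash
python3 -m pendant '{"xyz":[[0.01,-0.02,0.25],[0.015,-0.02,0.5],[0.015,-0.02,0.75],[0.015,-0.02,0.97],[0.015,-0.02,0.97]],"roll":[0,0,0,0,0]}'; python3 go.py 0.4548 0.197 0.107 12.4
```

```text
clock: 3.12
tool_pos: [0.4513, 0.1941, 0.1038]
tcp_rot: [3.12, 0.334, -0.014]
ft_force: [-0.2, -0.9, 0.7]
opening: 0.0852
t 3.1167 pos [0.4513 0.1941 0.1038] yaw 12.21 zax [-0.0083 -0.0042 -1.    ] F [-0.2172 -0.9181  0.6694] T [-0.0224  0.0068 -0.0049] open 0.0851678970706594 q [ 0.0312  0.4788 -0.6138  2.0456  0.4012  0.7453 -2.1901]
xyz [ 0.0265 -0.0141 -0.0215] n rows 0.1326600468845315 roll -0.0021389673104429876
```

```bash
python3 -m pendant '{"xyz":[[0.02,-0.015,-0.02],[0.02,-0.015,-0.02],[0.02,-0.015,-0.02],[0.02,-0.015,-0.02],[0.02,-0.015,-0.02]],"roll":[0,0,0,0,0]}' -1 60; python3 -m pendant '{"xyz":[[0,0,0],[0,0,0],[0,0,0],[0,0,0]],"roll":[0,0,0,0]}'; python3 go.py 0.4548 0.197 0.107 12.4
```

```text
clock: 3.53
tool_pos: [0.4572, 0.2009, 0.1129]
tcp_rot: [-3.123, -0.338, -0.005]
ft_force: [-0.1, 0.1, 0.1]
opening: 0.0258
clock: 3.87
tool_pos: [0.4572, 0.1997, 0.1125]
tcp_rot: [3.121, 0.338, 0.003]
ft_force: [-0.2, -3.8, 8.0]
opening: 0.0125
t 3.8667 pos [0.4572 0.1997 0.1125] yaw 12.37 zax [ 0.002  -0.0022 -1.    ] F [-0.156  -3.7739  8.0201] T [-1.1221 -0.0547  0.0139] open 0.012535757294446642 q [ 0.029   0.4708 -0.6202  2.0307  0.3981  0.7581 -2.1889]
xyz [-0.0193  0.0139  0.0367] n rows 0.1572988292503171 roll -0.0003174314231685374
```

```bash
python3 -m pendant '{"xyz":[[0,0,-0.15],[0,0,-0.35],[0,0,-0.6],[0,0,-0.85],[0,0,-1]],"roll":[0,0,0,0,0]}'; python3 go.py 0.5 0.10 0.33 0.2;python3 - <<'E'
from h import *
for n in("scene",):
    im=optics.read_camera(n)[:,:,::-1]
    crop(im,150,100,400,370,2,f"pics/{n}2c.png")
E
```

```text
clock: 4.28
tool_pos: [0.4565, 0.2014, 0.2645]
tcp_rot: [-3.123, -0.34, -0.005]
ft_force: [2.5, -0.2, -3.7]
opening: 0.0125
t 4.2833 pos [0.4565 0.2014 0.2645] yaw 12.42 zax [ 0.0031  0.0009 -1.    ] F [ 2.5415 -0.2496 -3.7181] T [ 0.0876 -0.1449  0.0046] open 0.012523686401929246 q [ 0.1512  0.2601 -0.7328  1.894   0.1998  1.0578 -2.0172]
xyz [ 0.1392  0.7225 -0.4362] n rows 3.0766927919581923 roll 0.1357525717991672
```

View pics/scene2c.png

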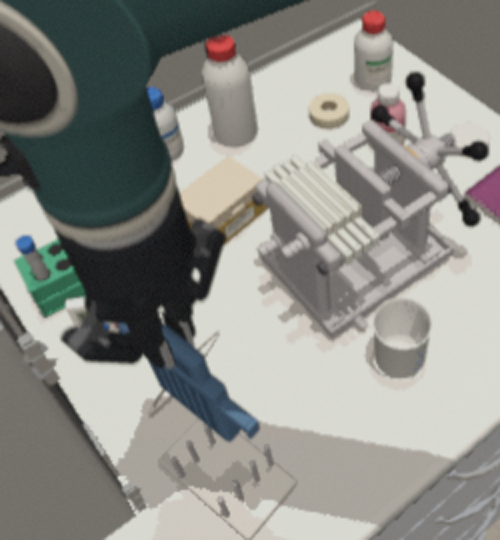

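The plate hangs in the jaws clear of the rack, at (205,385) in the crop. I'll carry it over.

```bash
python3 -m pendant '{"xyz":[[0.02,0.05,-0.25],[0.14,0.25,-0.45],[0.25,0.45,-0.5],[0.35,0.65,-0.5],[0.4,0.85,-0.5]],"roll":[0.02,0.05,0.09,0.12,0.135]}'; python3 go.py 0.5806 -0.068 0.34 0.2
```

```text
clock: 4.75
tool_pos: [0.5435, 0.0875, 0.3363]
tcp_rot: [3.141, 0.003, 0.002]
ft_force: [-0.4, 0.3, -5.3]
opening: 0.0127
t 4.75 pos [0.5435 0.0875 0.3363] yaw 0.09 zax [ 0.0012 -0.0003 -1.    ] F [-0.4458  0.2833 -5.287 ] T [-0.0592  0.0396 -0.0171] open 0.012695440014834827 q [ 0.2973  0.2739 -0.6276  1.6907  0.1699  1.2308 -1.9385]
xyz [ 0.2455  1.037  -0.0243] n rows 3.8344711420860698 roll -0.0011912055442794573
```

```bash
python3 -m pendant '{"xyz":[[0.08,0.25,0],[0.16,0.5,0],[0.23,0.75,0],[0.24,1,0],[0.24,1,0]],"roll":[0,0,0,0,0]}';python3 -m pendant '{"xyz":[[0,0.03,0],[0,0.03,0],[0,0.03,0]],"roll":[0,0,0]}'; python3 go.py 0.5806 -0.068 0.285 0.2;python3 - <<'E'
from h import *
im=optics.read_camera("scene")[:,:,::-1]
crop(im,250,100,410,280,3,"pics/scene3c.png")
im=optics.read_camera("top")[:,:,::-1]
crop(im,260,130,400,240,4,"pics/top3c.png")
E
```

```text
clock: 5.17
tool_pos: [0.5781, -0.0721, 0.3339]
tcp_rot: [3.136, -0.014, -0.006]
ft_force: [-0.6, -1.9, -4.6]
opening: 0.0127
clock: 5.42
tool_pos: [0.5783, -0.0639, 0.3357]
tcp_rot: [-3.141, -0.009, 0.002]
ft_force: [0.2, 0.5, -3.9]
opening: 0.0127
t 5.4167 pos [ 0.5783 -0.0639  0.3357] yaw 0.33 zax [-0.0011  0.0007 -1.    ] F [ 0.1978  0.4931 -3.8887] T [ 0.0605 -0.0104 -0.0105] open 0.01273252934570221 q [ 0.4876  0.3231 -0.5513  1.6209  0.1755  1.2486 -1.6616]
xyz [0.0159 0.0274 0.338 ] n rows 1.2211831064403926 roll 0.0014613338264178586
```

View pics/scene3c.png

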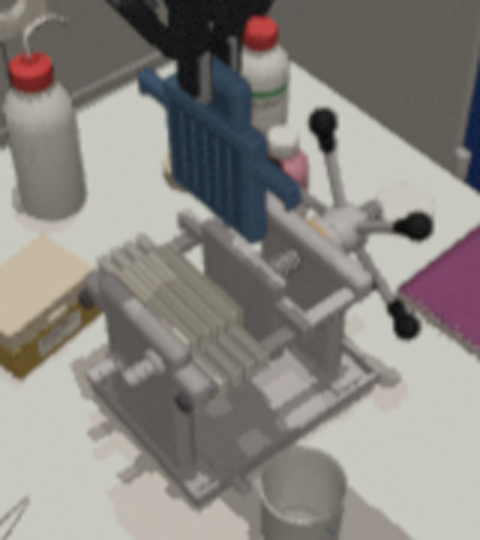

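View pics/top3c.png

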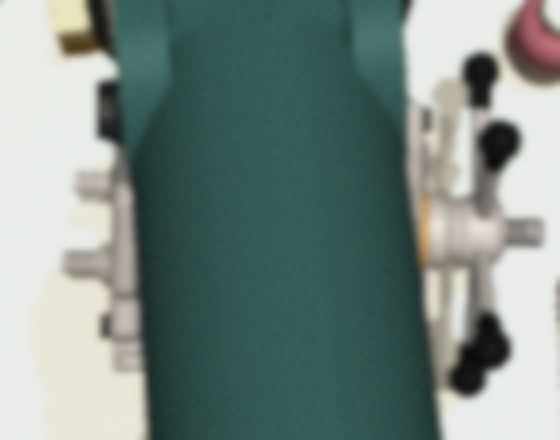

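Run:
```python
from h import *
np.set_printoptions(precision=4,suppress=True)
s=sense();x,y,z=s['tool_pos'];print(x,y,z)
o=np.array([250,100])
im=cv2.imread("pics/scene3c.png")
zo=z+.0055-.106
for dx in(0,-.003):
  P=[(x+dx-.045,y+.008,zo),(x+dx+.045,y+.008,zo),(x+dx-.045,y-.008,zo),(x+dx-.075,y,zo+.06),(x+dx+.075,y,zo+.06)]
  print((proj("scene",P)-o)*3)
crop(im,100,30,320,250,3,"pics/z.png")
```

```text
0.5784954094249783 -0.06346295413843607 0.3361399647717084
[[245.9424 247.2513]
 [164.0729 176.3987]
 [264.2286 236.0933]
 [287.297  200.9182]
 [141.7985  83.3419]]
[[248.8475 249.7659]
 [166.6465 178.6257]
 [267.1457 238.5627]
 [290.5424 203.542 ]
 [144.418   85.4577]]
```

View pics/z.png

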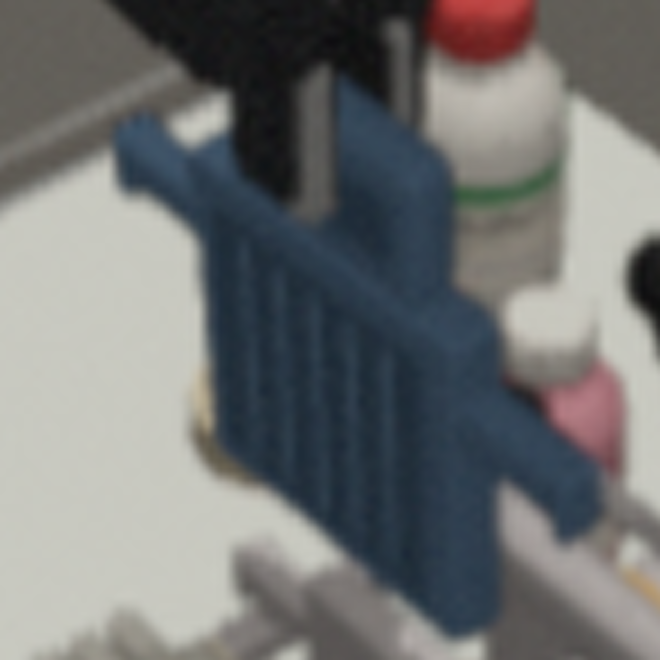

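```bash
python3 -m pendant '{"xyz":[[0.03,0.03,0],[0.03,0.03,0.2],[0.03,0.03,0.32],[0.03,0.03,0.32],[0.03,0.03,0.32]],"roll":[0.001,0.001,0.001,0.001,0.001]}'; python3 go.py 0.583 -0.068 0.185 0.2;python3 - <<'E'
from h import *
im=optics.read_camera("scene")[:,:,::-1]
crop(im,280,120,380,220,6,"pics/scene4c.png")
E
```

```text
clock: 5.93
tool_pos: [0.5831, -0.0694, 0.2878]
tcp_rot: [-3.141, -0.005, 0.003]
ft_force: [0.0, 0.7, -3.5]
opening: 0.0127
t 5.9333 pos [ 0.5831 -0.0694  0.2878] yaw 0.19 zax [-0.0017  0.0003 -1.    ] F [ 0.0407  0.7367 -3.541 ] T [ 0.005  -0.046   0.0297] open 0.012729517878078847 q [ 0.4812  0.3697 -0.539   1.6706  0.2034  1.1593 -1.6776]
xyz [ 0.0007 -0.0092  0.6852] n rows 2.46502255429113 roll -8.849483222951808e-05
```

View pics/scene4c.png

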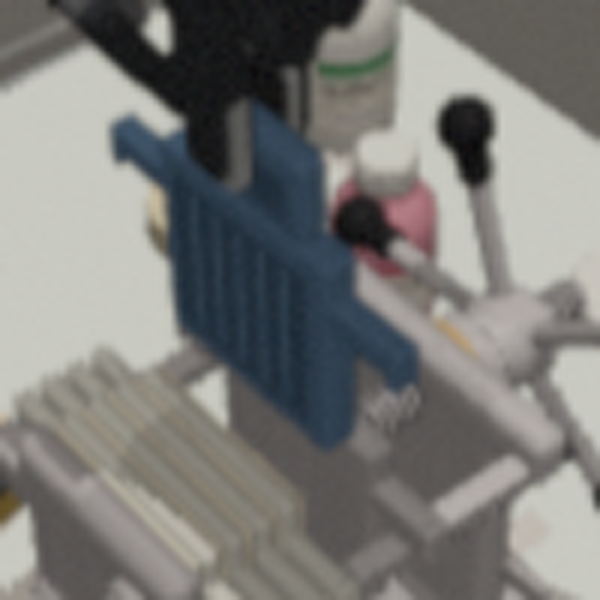

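```bash
python3 -m pendant '{"xyz":[[0,-0.005,0.12],[0,-0.005,0.24],[0,-0.005,0.36],[0,-0.005,0.45],[0,-0.005,0.45]],"roll":[0,0,0,0,0]}'; python3 go.py 0.583 -0.068 0.185 0.2;python3 - <<'E'
from h import *
im=optics.read_camera("scene")[:,:,::-1]
crop(im,280,120,380,220,6,"pics/scene5c.png")
E
```

```text
clock: 6.4
tool_pos: [0.5827, -0.0689, 0.2196]
tcp_rot: [-3.141, -0.004, 0.004]
ft_force: [-1.0, -0.6, -5.4]
opening: 0.0129
t 6.4 pos [ 0.5827 -0.0689  0.2196] yaw 0.16 zax [-0.0023  0.0003 -1.    ] F [-0.9525 -0.6021 -5.377 ] T [0.0334 0.1489 0.0016] open 0.012933606457010964 q [ 0.4628  0.4348 -0.5209  1.7454  0.2468  1.0292 -1.7147]
xyz [ 0.0027 -0.0062  0.231 ] n rows 0.8311363563508017 roll -0.00047080029418128605
```

View pics/scene5c.png

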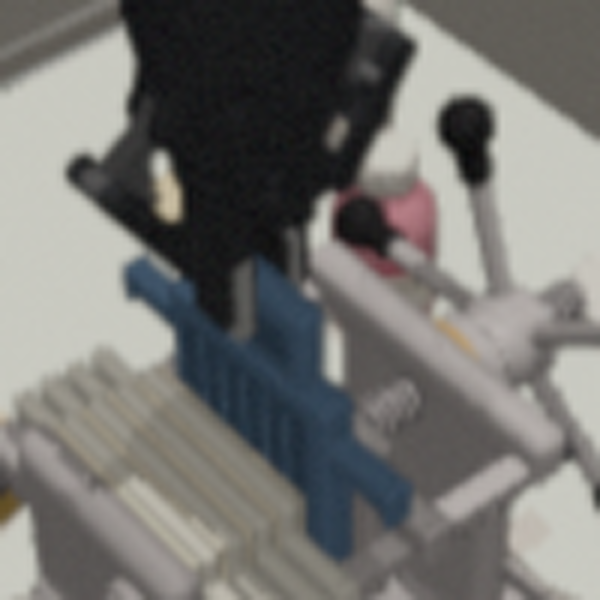

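The plate body is in the gap, clear of both neighbours. I'll lower it further.

```bash
python3 -m pendant '{"xyz":[[0,-0.005,0.06],[0,-0.005,0.12],[0,-0.005,0.18],[0,-0.005,0.21],[0,-0.005,0.21]],"roll":[0,0,0,0,0]}'; python3 go.py 0.583 -0.068 0.1805 0.2
```

```text
clock: 6.87
tool_pos: [0.5824, -0.0683, 0.1879]
tcp_rot: [-3.141, -0.004, 0.004]
ft_force: [-0.2, -0.5, -5.1]
opening: 0.0129
t 6.8667 pos [ 0.5824 -0.0683  0.1879] yaw 0.14 zax [-0.0024  0.0002 -1.    ] F [-0.1867 -0.5449 -5.057 ] T [0.0179 0.0846 0.0157] open 0.012926477318851031 q [ 0.4509  0.4699 -0.5089  1.7747  0.2706  0.9694 -1.7352]
xyz [ 0.004  -0.0021  0.0491] n rows 0.17724878937159647 roll -0.0006299741244951054
```

```bash
python3 -m pendant '{"xyz":[[0,0,0.02],[0,0,0.035],[0,0,0.045],[0,0,0.045]],"roll":[0,0,0,0]}'; python3 -m pendant '{"xyz":[[0,0,0.01],[0,0,0.01]],"roll":[0,0]}'; python3 go.py 0.583 -0.068 0.1805 0.2;python3 - <<'E'
from h import *
im=optics.read_camera("scene")[:,:,::-1]
crop(im,280,120,380,220,6,"pics/scene6c.png")
E
```

```text
clock: 7.2
tool_pos: [0.5832, -0.0683, 0.1823]
tcp_rot: [3.142, 0.004, -0.0]
ft_force: [-0.6, 0.0, -3.8]
opening: 0.0131
clock: 7.37
tool_pos: [0.5832, -0.0682, 0.1809]
tcp_rot: [3.142, 0.004, -0.0]
ft_force: [0.1, -0.4, -4.6]
opening: 0.0128
t 7.3667 pos [ 0.5832 -0.0682  0.1809] yaw 0.15 zax [-0.     -0.0001 -1.    ] F [ 0.1463 -0.3533 -4.6044] T [ 0.0131  0.0655 -0.0224] open 0.012831621544925039 q [ 0.4479  0.478  -0.5059  1.7802  0.2768  0.9543 -1.7403]
xyz [-0.0016 -0.0014  0.003 ] n rows 0.01310748909926047 roll -0.0005828595177975793
```

View pics/scene6c.png

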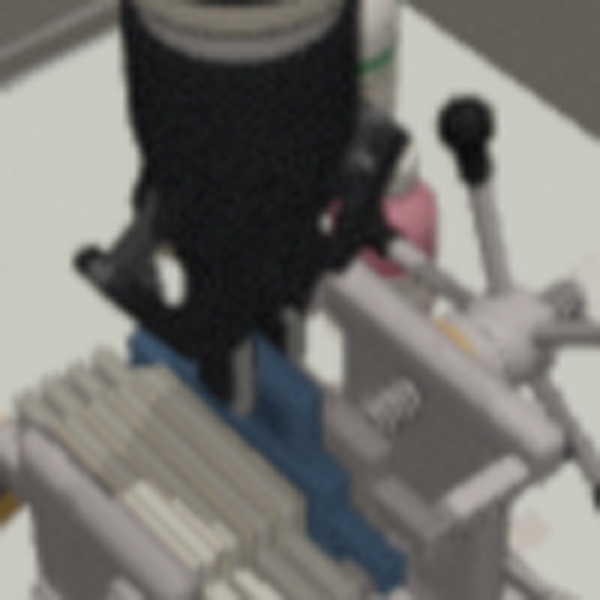

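```bash
python3 -m pendant '{"xyz":[[0,0,0.01],[0,0,0.02],[0,0,0.02]],"roll":[0,0,0]}'; python3 -m pendant '{"xyz":[[0,0,0.005],[0,0,0.01],[0,0,0.01]],"roll":[0,0,0]}'
```

```text
clock: 7.67
tool_pos: [0.5835, -0.0682, 0.1805]
tcp_rot: [3.14, 0.004, 0.001]
ft_force: [-6.2, -0.1, 12.4]
opening: 0.0128
clock: 7.92
tool_pos: [0.5835, -0.0682, 0.1805]
tcp_rot: [3.139, 0.004, 0.002]
ft_force: [-11.1, 0.2, 20.8]
opening: 0.0127
```

```bash
python3 -m pendant '{"xyz":[[0,0,-0.015],[0,0,-0.02],[0,0,-0.02]],"roll":[0,0,0]}'; python3 go.py; python3 -m pendant '{"xyz":[[0,0,0],[0,0,0],[0,0,0]],"roll":[0,0,0]}' -0.2; python3 go.py
```

```text
clock: 8.17
tool_pos: [0.5839, -0.0682, 0.1806]
tcp_rot: [3.141, 0.004, 0.003]
ft_force: [-1.5, 0.5, 5.7]
opening: 0.0128
t 8.1667 pos [ 0.5839 -0.0682  0.1806] yaw 0.14 zax [ 0.0016 -0.0004 -1.    ] F [-1.5157  0.4753  5.6543] T [-0.0076  0.4834 -0.0542] open 0.012821517848735371 q [ 0.4473  0.4786 -0.5056  1.7803  0.2779  0.9521 -1.7412]
clock: 8.42
tool_pos: [0.5833, -0.0682, 0.1793]
tcp_rot: [-3.141, -0.004, 0.0]
ft_force: [0.4, 0.1, -0.2]
opening: 0.0341
t 8.4167 pos [ 0.5833 -0.0682  0.1793] yaw 0.15 zax [-0.      0.0002 -1.    ] F [ 0.3521  0.0716 -0.2379] T [ 0.0145 -0.0462 -0.0048] open 0.03405542769437767 q [ 0.4472  0.4802 -0.5052  1.7813  0.278   0.9513 -1.7412]
```

```bash
python3 -m pendant '{"xyz":[[0,0,-0.08],[0,0,-0.25],[0,0,-0.5],[0,0,-0.75],[0,0,-1]],"roll":[0,0,0,0,0]}'
python3 - <<'E'
from h import *
im=optics.read_camera("scene")[:,:,::-1]
crop(im,270,120,390,240,5,"pics/scene7c.png")
E
python3 go.py 0.50 -0.196 0.33 0
```

```text
clock: 8.83
tool_pos: [0.583, -0.0679, 0.3319]
tcp_rot: [-3.141, -0.005, -0.0]
ft_force: [0.6, 0.1, -0.1]
opening: 0.034
t 8.8833 pos [ 0.5867 -0.0677  0.3404] yaw 0.16 zax [ 0.0133 -0.0017 -0.9999] F [2.4325 0.1673 5.5628] T [-0.0081 -0.2424  0.0708] open 0.034521360855396324 q [ 0.4889  0.3279 -0.5507  1.6042  0.181   1.2468 -1.6616]
xyz [-0.5814  0.8539  0.0634] n rows 3.72284907137427 roll 0.0018167575511891805
```

View pics/scene7c.png

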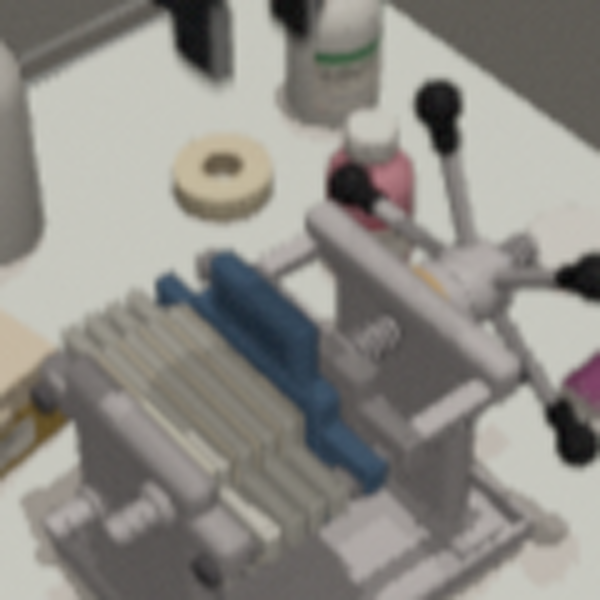

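The plate hangs upright on both rails between the white plates and the pressure plate, with its tab at (265,310). On to the handle.

```bash
python3 -m pendant '{"xyz":[[0,0.25,0],[0,0.5,0],[-0.06,0.75,0],[-0.08,0.87,0.1],[-0.08,0.87,0.2]],"roll":[0,0,0,0,0]}' -1 60; python3 -m pendant '{"xyz":[[0,0,0],[0,0,0]],"roll":[0,0]}'; python3 go.py 0.571 -0.196 0.26 0;  python3 - <<'E'
from h import *
im=optics.read_camera("scene")[:,:,::-1]
crop(im,270,90,410,230,4,"pics/scene8c.png")
im=optics.read_camera("top")[:,:,::-1]
crop(im,320,130,420,240,5,"pics/top8c.png")
E
```

```text
clock: 9.3
tool_pos: [0.5707, -0.2058, 0.3001]
tcp_rot: [3.138, -0.01, 0.002]
ft_force: [-0.3, -0.4, -0.0]
opening: -0.0
clock: 9.47
tool_pos: [0.5714, -0.1982, 0.2994]
tcp_rot: [-3.141, -0.005, 0.001]
ft_force: [0.5, 0.7, 0.5]
opening: -0.0002
t 9.4667 pos [ 0.5714 -0.1982  0.2994] yaw 0.17 zax [-0.0009  0.0011 -1.    ] F [0.4739 0.7117 0.5006] T [ 0.0169 -0.0076 -0.0107] open -0.0002458166000363818 q [ 0.6528  0.3831 -0.4908  1.6162  0.1899  1.1913 -1.4464]
xyz [-0.0023 -0.0142  0.263 ] n rows 0.9473709073145159 roll 0.001928143655587296
```

View pics/scene8c.png

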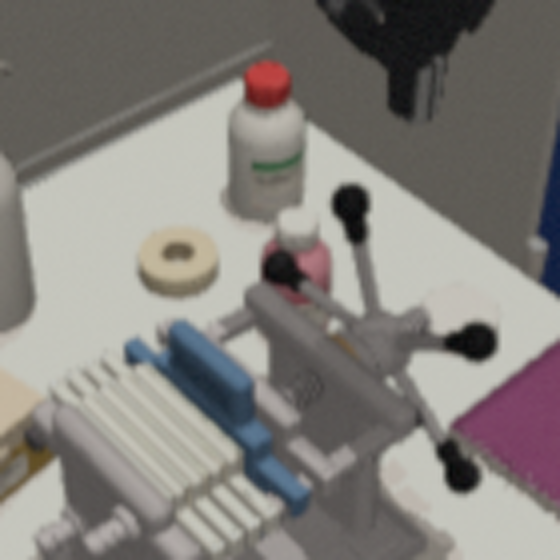

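View pics/top8c.png

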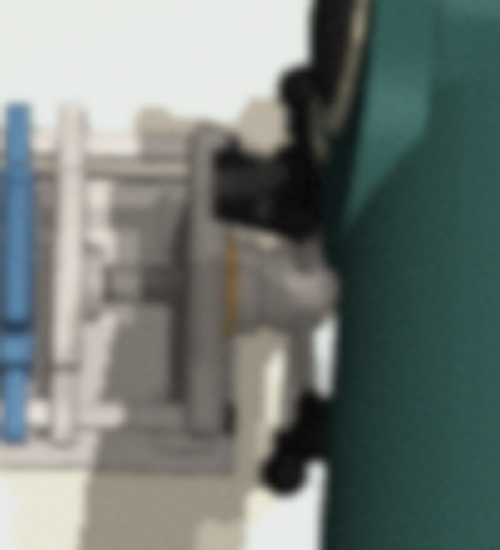

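```bash
python3 -m pendant '{"xyz":[[-0.02,-0.015,0.2],[-0.02,-0.015,0.45],[-0.02,-0.015,0.65],[-0.02,-0.015,0.71],[-0.02,-0.015,0.71]],"roll":[0,0,0,0,0]}'; python3 -m pendant '{"xyz":[[0,0,0]],"roll":[0]}';python3 go.py 0.5865 -0.196 0.191 0;  python3 - <<'E'
from h import *
im=optics.read_camera("scene")[:,:,::-1]
crop(im,320,110,400,230,5,"pics/scene9c.png")
E
```

```text
clock: 9.98
tool_pos: [0.5678, -0.1953, 0.1915]
tcp_rot: [-3.14, -0.007, 0.005]
ft_force: [-0.8, 0.8, 0.3]
opening: 0.0
clock: 10.07
tool_pos: [0.5699, -0.196, 0.1946]
tcp_rot: [3.141, 0.006, 0.003]
ft_force: [0.5, 0.6, 0.3]
opening: 0.0002
t 10.0667 pos [ 0.5699 -0.196   0.1946] yaw 0.21 zax [ 0.002  -0.0003 -1.    ] F [0.5036 0.6027 0.3023] T [-0.0673  0.0349  0.0001] open 0.0001879292905269841 q [ 0.6288  0.4773 -0.4657  1.7345  0.2497  0.9867 -1.4975]
xyz [0.1108 0.0005 0.0243] n rows 0.4078868330646999 roll 0.0023436704331719917
```

View pics/scene9c.png

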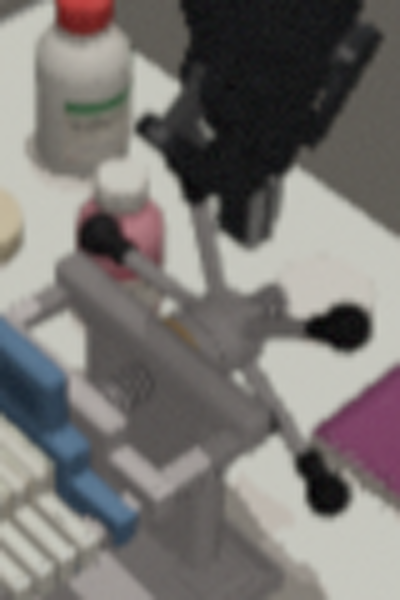

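```bash
cat > arc.py <<'E'
import sys
from h import *
# arc.py a0 a1 step rc : rows from current pose; also torque estimate
s=sense();M=R.from_rotvec(s['tcp_rot']).as_matrix();p=s['tool_pos']
a0,a1,st,rc=map(float,sys.argv[1:5])
H=np.array([.5806,-.196,.125])
c=p+[.011,0,0]-H
F=s['ft_force']
ang=np.degrees(np.arctan2(c[0],c[2])+np.arcsin(.005/np.hypot(c[0],c[2])))
print('t',round(s['clock'],2),'p',p.round(4),'F',F.round(1),'rc',round(np.hypot(c[0],c[2]),4),'spoke if touching',round(ang,1),'tau on handle',round(-(c[2]*F[0]-c[0]*F[2]),3))
for d in np.arange(a0,a1+.1,st):
    a=np.radians(d)
    T=H+[rc*np.sin(a)-.005*np.cos(a)-.011,0,rc*np.cos(a)+.005*np.sin(a)]
    print(d,(M.T@(T-p)/.15).round(3))
E
python3 arc.py 17 42 5 .068
```

```text
t 10.12 p [ 0.5703 -0.1962  0.1954] F [-0.5  0.5  0.2] rc 0.0704 spoke if touching 4.7 tau on handle 0.038
17.0 [ 0.096 -0.001  0.026]
22.0 [ 0.134 -0.001  0.037]
27.0 [ 0.171 -0.001  0.051]
32.0 [ 0.207 -0.001  0.068]
37.0 [ 0.241 -0.001  0.088]
42.0 [ 0.273 -0.001  0.111]
```

```bash
python3 -m pendant '{"xyz":[[0.06,0,0.025],[0.096,0,0.026],[0.115,0,0.03],[0.134,0,0.037],[0.152,0,0.043]],"roll":[0,0,0,0,0]}'; python3 arc.py 22 42 5 .068
```

```text
clock: 10.53
tool_pos: [0.5913, -0.1967, 0.1872]
tcp_rot: [3.141, 0.004, -0.002]
ft_force: [-3.6, 0.5, 6.5]
opening: 0.0002
t 10.53 p [ 0.5913 -0.1967  0.1872] F [-3.6  0.5  6.5] rc 0.0659 spoke if touching 23.6 tau on handle 0.363
22.0 [-0.006 -0.005 -0.018]
27.0 [ 0.032 -0.004 -0.004]
32.0 [ 0.067 -0.004  0.013]
37.0 [ 0.102 -0.004  0.033]
42.0 [ 0.134 -0.004  0.056]
```

```bash
python3 -m pendant '{"xyz":[[0.03,0,0],[0.06,0,0.01],[0.085,0,0.022],[0.11,0,0.036],[0.134,0,0.056]],"roll":[0,0,0,0,0]}'; python3 arc.py 42 67 5 .068
```

```text
clock: 10.95
tool_pos: [0.6097, -0.1969, 0.1777]
tcp_rot: [3.141, 0.003, -0.007]
ft_force: [-5.2, -0.0, 4.1]
opening: 0.0001
t 10.95 p [ 0.6097 -0.1969  0.1777] F [-5.2 -0.   4.1] rc 0.0662 spoke if touching 41.6 tau on handle 0.441
42.0 [ 0.011 -0.006 -0.008]
47.0 [ 0.041 -0.006  0.018]
52.0 [ 0.069 -0.006  0.046]
57.0 [ 0.095 -0.006  0.076]
62.0 [ 0.118 -0.006  0.109]
67.0 [ 0.137 -0.006  0.143]
```

```bash
python3 -m pendant '{"xyz":[[0.026,0,0.01],[0.055,0,0.034],[0.08,0,0.06],[0.1,0,0.088],[0.12,0,0.115]],"roll":[0,0,0,0,0]}'; python3 arc.py 42 67 5 .068;python3 - <<'E'
from h import *
im=optics.read_camera("scene")[:,:,::-1]
crop(im,270,110,400,230,5,"pics/scene10c.png")
E
```

```text
clock: 11.37
tool_pos: [0.6273, -0.197, 0.1601]
tcp_rot: [3.141, 0.003, -0.009]
ft_force: [-6.6, -0.9, 3.9]
opening: 0.0001
t 11.37 p [ 0.6273 -0.197   0.1601] F [-6.6 -0.9  3.9] rc 0.0676 spoke if touching 62.9 tau on handle 0.46
42.0 [-0.107 -0.007 -0.124]
47.0 [-0.076 -0.007 -0.099]
52.0 [-0.048 -0.007 -0.071]
57.0 [-0.023 -0.007 -0.04 ]
62.0 [-0.    -0.007 -0.008]
67.0 [ 0.02  -0.007  0.026]
```

View pics/scene10c.png

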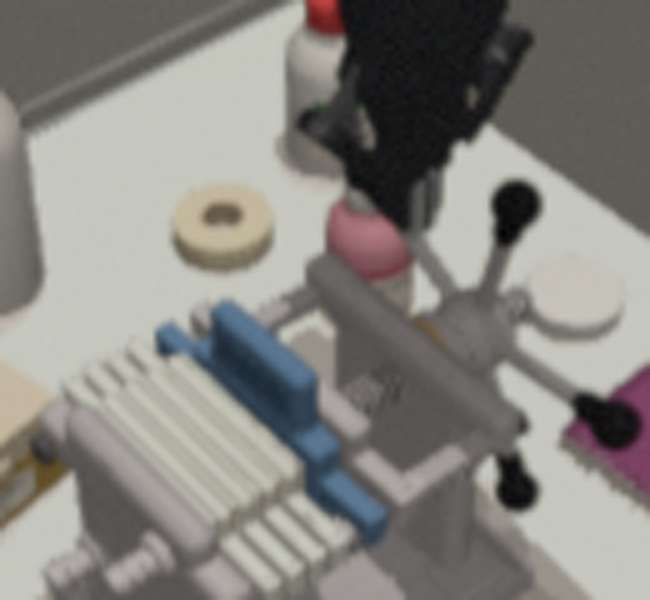

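```bash
python3 -m pendant '{"xyz":[[-0.02,-0.007,-0.2],[-0.04,-0.007,-0.45],[-0.15,-0.007,-0.7],[-0.4,-0.007,-0.73],[-0.64,-0.007,-0.73]],"roll":[0,0,0,0,0]}'; python3 -m pendant '{"xyz":[[0,0,0]],"roll":[0]}';python3 go.py 0.532 -0.196 0.191 0;python3 - <<'E'
from h import *
im=optics.read_camera("scene")[:,:,::-1]
cv2.imwrite("pics/s11.png",im)
im=im.copy()
mk=(im.max(2)<50).astype(np.uint8)*255; m=np.zeros_like(mk);m[130:225,330:405]=mk[130:225,330:405]
n,l,st,c=cv2.connectedComponentsWithStats(m)
for i in range(1,n):
    if st[i,4]>20:
        # intersect with wheel plane y=-.196
        o,r=ray("scene",c[i]);t=(-.196-o[1])/r[0][1];P=o+t*r[0]
        d=P-[.5806,-.196,.125];print(st[i,4],c[i],P,np.hypot(d[0],d[2]),np.degrees(np.arctan2(d[0],d[2])))
crop(im,320,90,410,230,4,"pics/scene11c.png")
E
```

```text
clock: 11.83
tool_pos: [0.5351, -0.1951, 0.2735]
tcp_rot: [3.14, 0.006, 0.011]
ft_force: [0.3, 0.6, -0.7]
opening: 0.0001
clock: 11.92
tool_pos: [0.5278, -0.196, 0.2706]
tcp_rot: [3.139, 0.001, -0.007]
ft_force: [0.2, 0.1, -0.6]
opening: 0.0002
t 11.9167 pos [ 0.5278 -0.196   0.2706] yaw 0.04 zax [-0.0044 -0.0023 -1.    ] F [ 0.2405  0.0655 -0.648 ] T [-0.0283  0.032  -0.005 ] open 0.0001503328553792846 q [ 0.693   0.3339 -0.4945  1.7493  0.1785  1.1062 -1.4296]
xyz [ 0.0307 -0.0013  0.5307] n rows 1.912225622702301 roll 0.0004010504209550225
78 [383.25641026 134.75641026] [ 0.53645991 -0.196       0.28056601] 0.16170692479332982 -15.840689229354298
69 [343.46376812 145.7826087 ] [ 0.65740499 -0.196       0.17076894] 0.08940806656828819 59.20881714944041
73 [371.7260274  151.19178082] [ 0.56326588 -0.196       0.21726797] 0.09388210760810249 -10.639976979845624
87 [391.47126437 193.27586207] [ 0.48947117 -0.196       0.13971224] 0.09230879432450359 -80.8290513441039
55 [372.90909091 206.76363636] [ 0.53905128 -0.196       0.0456391 ] 0.08957928627201357 -152.36607687165358
```

View pics/scene11c.png

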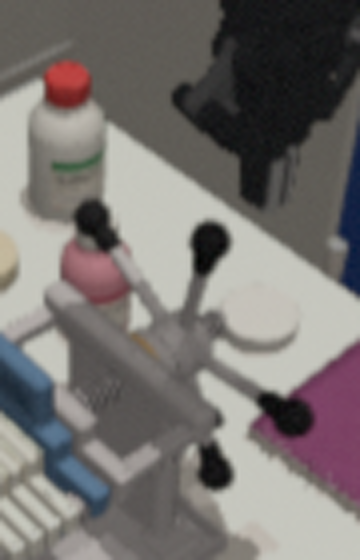

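```bash
python3 -m pendant '{"xyz":[[0.01,0,0.2],[0.02,0,0.4],[0.03,0,0.53],[0.03,0,0.53]],"roll":[0,0,0,0]}'; python3 arc.py -10 15 5 .068
```

```text
clock: 12.3
tool_pos: [0.5365, -0.1947, 0.1867]
tcp_rot: [-3.138, -0.005, 0.009]
ft_force: [-0.4, -0.5, -0.9]
opening: -0.0004
t 12.3 p [ 0.5365 -0.1947  0.1867] F [-0.4 -0.5 -0.9] rc 0.07 spoke if touching -24.1 tau on handle 0.055
-10.0 [ 0.109  0.009 -0.03 ]
-5.0 [ 0.148  0.009 -0.038]
0.0 [ 0.187  0.009 -0.043]
5.0 [ 0.227  0.009 -0.045]
10.0 [ 0.266  0.009 -0.042]
15.0 [ 0.305  0.009 -0.037]
```

```bash
python3 -m pendant '{"xyz":[[0.03,0.005,-0.02],[0.065,0.005,-0.025],[0.1,0.005,-0.03],[0.135,0.005,-0.03],[0.17,0.005,-0.03]],"roll":[0,0,0,0,0]}'; python3 arc.py 0 35 5 .068
```

```text
clock: 12.72
tool_pos: [0.5645, -0.1967, 0.1968]
tcp_rot: [3.14, 0.004, 0.002]
ft_force: [-5.0, -0.1, 2.0]
opening: 0.0
t 12.72 p [ 0.5645 -0.1967  0.1968] F [-5.  -0.1  2. ] rc 0.072 spoke if touching -0.1 tau on handle 0.349
0.0 [ 0.001 -0.004  0.025]
5.0 [ 0.04  -0.004  0.024]
10.0 [ 0.08  -0.004  0.027]
15.0 [ 0.119 -0.004  0.032]
20.0 [ 0.158 -0.004  0.042]
25.0 [ 0.195 -0.004  0.054]
30.0 [ 0.232 -0.004  0.07 ]
35.0 [ 0.267 -0.004  0.089]
```

```bash
python3 -m pendant '{"xyz":[[0.04,0,0.02],[0.08,0,0.025],[0.12,0,0.032],[0.158,0,0.042],[0.195,0,0.054]],"roll":[0,0,0,0,0]}'; python3 arc.py 20 45 5 .068
```

```text
clock: 13.13
tool_pos: [0.5932, -0.1965, 0.1874]
tcp_rot: [3.141, 0.004, -0.0]
ft_force: [-5.5, 0.2, 3.5]
opening: 0.0001
t 13.13 p [ 0.5932 -0.1965  0.1874] F [-5.5  0.2  3.5] rc 0.0668 spoke if touching 25.0 tau on handle 0.425
20.0 [-0.034 -0.004 -0.021]
25.0 [ 0.004 -0.004 -0.009]
30.0 [ 0.04  -0.004  0.007]
35.0 [ 0.075 -0.003  0.026]
40.0 [ 0.108 -0.003  0.048]
45.0 [ 0.14  -0.003  0.072]
```

```bash
python3 -m pendant '{"xyz":[[0.035,0,0.005],[0.07,0,0.022],[0.1,0,0.042],[0.13,0,0.064],[0.155,0,0.086]],"roll":[0,0,0,0,0]}'; python3 arc.py 40 65 5 .068
```

```text
clock: 13.55
tool_pos: [0.6159, -0.1968, 0.1739]
tcp_rot: [3.141, 0.003, -0.003]
ft_force: [-5.2, -1.7, 3.2]
opening: 0.0002
t 13.55 p [ 0.6159 -0.1968  0.1739] F [-5.2 -1.7  3.2] rc 0.0673 spoke if touching 47.7 tau on handle 0.402
40.0 [-0.043 -0.005 -0.042]
45.0 [-0.011 -0.005 -0.018]
50.0 [ 0.017 -0.005  0.009]
55.0 [ 0.044 -0.005  0.039]
60.0 [ 0.068 -0.005  0.071]
65.0 [ 0.089 -0.005  0.104]
```

```bash
python3 -m pendant '{"xyz":[[0.015,-0.003,0.01],[0.03,-0.003,0.025],[0.044,-0.003,0.04],[0.056,-0.003,0.055],[0.068,-0.003,0.071]],"roll":[0,0,0,0,0]}'; python3 arc.py 60 65 5 .068
python3 - <<'E'
from h import *
im=optics.read_camera("scene")[:,:,::-1]
crop(im,270,110,400,230,5,"pics/scene12c.png")
E
```

```text
clock: 13.97
tool_pos: [0.6256, -0.1968, 0.1633]
tcp_rot: [3.14, 0.002, -0.004]
ft_force: [-6.5, -3.4, 3.4]
opening: -0.0002
t 13.97 p [ 0.6256 -0.1968  0.1633] F [-6.5 -3.4  3.4] rc 0.0678 spoke if touching 59.9 tau on handle 0.439
60.0 [ 0.003 -0.006 -0.   ]
65.0 [ 0.024 -0.006  0.033]
```

View pics/scene12c.png

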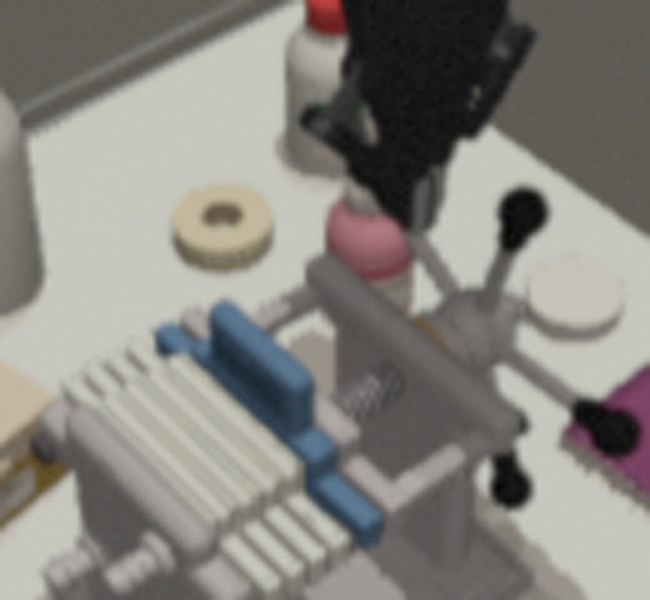

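The pressure plate is now close behind the blue plate and the handle is at about 132°. I'll index to the next spoke.

```bash
python3 -m pendant '{"xyz":[[-0.02,-0.005,-0.2],[-0.04,-0.005,-0.45],[-0.15,-0.005,-0.7],[-0.4,-0.005,-0.73],[-0.63,-0.005,-0.73]],"roll":[0,0,0,0,0]}'; python3 -m pendant '{"xyz":[[0,0,0],[0,0,0]],"roll":[0,0]}';python3 go.py 0.529 -0.196 0.191 0;python3 - <<'E'
from h import *
im=optics.read_camera("scene")[:,:,::-1]
mk=(im.max(2)<50).astype(np.uint8)*255; m=np.zeros_like(mk);m[138:225,330:405]=mk[138:225,330:405]
n,l,st,c=cv2.connectedComponentsWithStats(m)
for i in range(1,n):
    if st[i,4]>20:
        o,r=ray("scene",c[i]);t=(-.196-o[1])/r[0][1];P=o+t*r[0]
        d=P-[.5806,-.196,.125];print(st[i,4],c[i],P,np.hypot(d[0],d[2]),np.degrees(np.arctan2(d[0],d[2])))
crop(im,280,140,370,230,6,"pics/scene13c.png")
E
```

```text
clock: 14.43
tool_pos: [0.5345, -0.1944, 0.2765]
tcp_rot: [3.14, 0.007, 0.014]
ft_force: [-0.6, -0.7, 0.9]
opening: -0.0002
clock: 14.6
tool_pos: [0.5318, -0.1954, 0.2741]
tcp_rot: [3.14, 0.003, 0.005]
ft_force: [-0.0, 0.1, -0.4]
opening: 0.0001
t 14.6 pos [ 0.5318 -0.1954  0.2741] yaw 0.1 zax [ 0.0029 -0.0014 -1.    ] F [-0.0192  0.0595 -0.3505] T [-0.0287 -0.051  -0.0144] open 0.00012988850604118477 q [ 0.6913  0.3335 -0.4951  1.7415  0.1756  1.1072 -1.4281]
xyz [-0.0206  0.0034  0.554 ] n rows 1.9941341991785027 roll 0.0011431749785436418
70 [344.3        144.81428571] [ 0.65447666 -0.196       0.17579922] 0.08965668967454524 55.48672806186885
72 [373.25       152.88888889] [ 0.55821754 -0.196       0.21569096] 0.09341212794464429 -13.863512863529065
88 [391.13636364 194.88636364] [ 0.48958593 -0.196       0.1340574 ] 0.0914636404902245 -84.31683755016446
56 [371.5        205.85714286] [ 0.54409117 -0.196       0.04461846] 0.08828411885439211 -155.57272754813016
```

View pics/scene13c.png

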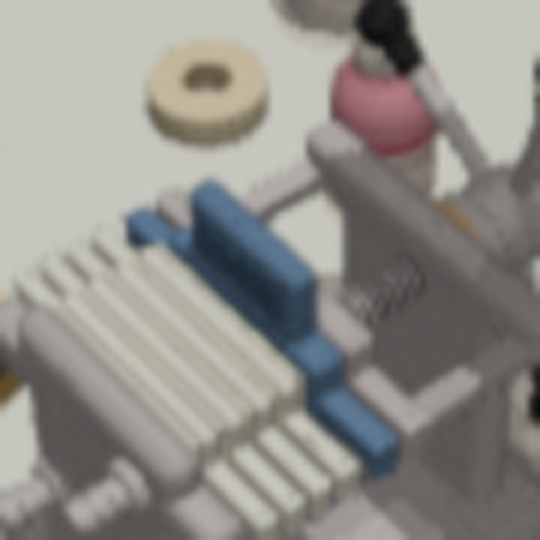

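```bash
python3 -m pendant '{"xyz":[[-0.04,0.003,0.2],[-0.04,0.003,0.4],[-0.04,0.003,0.54],[-0.04,0.003,0.54],[-0.04,0.003,0.54]],"roll":[0,0,0,0,0]}'; python3 arc.py -10 15 5 .068
```

```text
clock: 15.07
tool_pos: [0.5268, -0.1948, 0.1914]
tcp_rot: [-3.14, -0.006, 0.001]
ft_force: [-0.8, -1.1, -0.3]
opening: -0.0001
t 15.07 p [ 0.5268 -0.1948  0.1914] F [-0.8 -1.1 -0.3] rc 0.079 spoke if touching -29.1 tau on handle 0.064
-10.0 [0.174 0.008 0.002]
-5.0 [ 0.212  0.009 -0.006]
0.0 [ 0.252  0.009 -0.011]
5.0 [ 0.291  0.009 -0.012]
10.0 [ 0.331  0.009 -0.01 ]
15.0 [ 0.37   0.009 -0.004]
```

```bash
python3 -m pendant '{"xyz":[[0.03,0.007,0.01],[0.055,0.007,0.01],[0.08,0.007,0.01],[0.105,0.007,0.01],[0.13,0.007,0.01]],"roll":[0,0,0,0,0]}'; python3 arc.py 0 10 5 .068
```

```text
clock: 15.48
tool_pos: [0.5449, -0.1971, 0.1917]
tcp_rot: [3.141, 0.003, -0.002]
ft_force: [-4.8, -0.2, 1.9]
opening: 0.0001
t 15.48 p [ 0.5449 -0.1971  0.1917] F [-4.8 -0.2  1.9] rc 0.0711 spoke if touching -16.3 tau on handle 0.27
0.0 [ 0.131 -0.007 -0.009]
5.0 [ 0.171 -0.007 -0.01 ]
10.0 [ 0.211 -0.007 -0.008]
```

```bash
python3 -m pendant '{"xyz":[[0.025,0,0],[0.05,0,0],[0.075,0,0],[0.1,0,0]],"roll":[0,0,0,0]}'; python3 arc.py 0 10 5 .068
```

```text
clock: 15.82
tool_pos: [0.5603, -0.197, 0.1914]
tcp_rot: [3.141, 0.003, -0.0]
ft_force: [-4.6, -1.1, 2.2]
opening: -0.0003
t 15.82 p [ 0.5603 -0.197   0.1914] F [-4.6 -1.1  2.2] rc 0.0671 spoke if touching -3.7 tau on handle 0.285
0.0 [ 0.029 -0.007 -0.011]
5.0 [ 0.068 -0.007 -0.012]
10.0 [ 0.108 -0.007 -0.009]
```

```bash
python3 -m pendant '{"xyz":[[0.02,0,0],[0.04,0,0],[0.06,0,0]],"roll":[0,0,0]}'; python3 arc.py 5 10 5 .068;  python3 -m pendant '{"xyz":[[0.02,0,0],[0.04,0,0],[0.05,0,0]],"roll":[0,0,0]}'; python3 arc.py 10 20 5 .068
```

```text
clock: 16.07
tool_pos: [0.5694, -0.1967, 0.1909]
tcp_rot: [3.141, 0.004, -0.0]
ft_force: [-4.4, -2.2, 2.3]
opening: 0.0002
t 16.07 p [ 0.5694 -0.1967  0.1909] F [-4.4 -2.2  2.3] rc 0.0659 spoke if touching 4.2 tau on handle 0.288
5.0 [ 0.008 -0.005 -0.015]
10.0 [ 0.047 -0.005 -0.013]
clock: 16.32
tool_pos: [0.5769, -0.1968, 0.1906]
tcp_rot: [3.141, 0.004, -0.0]
ft_force: [-4.1, -1.3, 1.9]
opening: -0.0001
t 16.32 p [ 0.5769 -0.1968  0.1906] F [-4.1 -1.3  1.9] rc 0.066 spoke if touching 10.7 tau on handle 0.283
10.0 [-0.003 -0.005 -0.015]
15.0 [ 0.036 -0.005 -0.009]
20.0 [ 0.075 -0.005 -0.   ]
```

```bash
python3 -m pendant '{"xyz":[[0.015,0,-0.008],[0.03,0,-0.008],[0.045,0,-0.006]],"roll":[0,0,0]}'; python3 arc.py 15 25 5 .068
```

```text
clock: 16.57
tool_pos: [0.583, -0.1962, 0.191]
tcp_rot: [-3.141, -0.004, 0.003]
ft_force: [-5.2, -0.3, -2.7]
opening: -0.0
t 16.57 p [ 0.583  -0.1962  0.191 ] F [-5.2 -0.3 -2.7] rc 0.0674 spoke if touching 15.7 tau on handle 0.306
15.0 [-0.004 -0.001 -0.006]
20.0 [ 0.035 -0.001  0.003]
25.0 [ 0.072 -0.001  0.015]
```

```bash
python3 -m pendant '{"xyz":[[0.013,0,0.003],[0.026,0,0.006],[0.039,0,0.009]],"roll":[0,0,0]}'; python3 arc.py 20 30 5 .068
```

```text
clock: 16.82
tool_pos: [0.5887, -0.1962, 0.1898]
tcp_rot: [-3.141, -0.004, 0.003]
ft_force: [-6.3, 0.1, -0.7]
opening: -0.0
t 16.82 p [ 0.5887 -0.1962  0.1898] F [-6.3  0.1 -0.7] rc 0.0676 spoke if touching 20.6 tau on handle 0.399
20.0 [-0.003 -0.002 -0.005]
25.0 [ 0.034 -0.002  0.007]
30.0 [ 0.071 -0.001  0.023]
```

```bash
python3 -m pendant '{"xyz":[[0.013,0,0.003],[0.026,0,0.007],[0.036,0,0.01]],"roll":[0,0,0]}'; python3 arc.py 25 30 5 .068
```

```text
clock: 17.07
tool_pos: [0.594, -0.1962, 0.1884]
tcp_rot: [-3.141, -0.004, 0.003]
ft_force: [-7.0, -0.8, -0.1]
opening: 0.0
t 17.07 p [ 0.594  -0.1962  0.1884] F [-7.  -0.8 -0.1] rc 0.068 spoke if touching 25.3 tau on handle 0.443
25.0 [-0.002 -0.001 -0.002]
30.0 [ 0.035 -0.001  0.013]
```

```bash
python3 -m pendant '{"xyz":[[0.012,0,0.004],[0.024,0,0.008],[0.034,0,0.013]],"roll":[0,0,0]}'; python3 arc.py 30 35 5 .068
```

```text
clock: 17.32
tool_pos: [0.5984, -0.1963, 0.1864]
tcp_rot: [-3.141, -0.004, 0.006]
ft_force: [-9.4, 0.5, 3.8]
opening: 0.0002
t 17.32 p [ 0.5984 -0.1963  0.1864] F [-9.4  0.5  3.8] rc 0.0678 spoke if touching 29.4 tau on handle 0.689
30.0 [ 0.006 -0.002 -0.   ]
35.0 [ 0.041 -0.002  0.019]
```

```bash
python3 -m pendant '{"xyz":[[0,0,0],[0,0,0]],"roll":[0,0]}'; python3 arc.py 30 35 5 .068
python3 - <<'E'
from h import *
fs=[]
for i in range(4):
    im=optics.read_camera("scene"); s=sense();c=s['tool_pos']+[.011,0,0]-np.array([.5806,-.196,.125]);F=s['ft_force'];fs.append(-(c[2]*F[0]-c[0]*F[2]))
print(fs)
crop(im[:,:,::-1],270,110,400,230,5,"pics/scene14c.png")
E
```

```text
clock: 17.48
tool_pos: [0.5985, -0.1963, 0.1865]
tcp_rot: [-3.141, -0.004, 0.006]
ft_force: [-8.1, -0.6, 1.1]
opening: 0.0001
t 17.48 p [ 0.5985 -0.1963  0.1865] F [-8.1 -0.6  1.1] rc 0.0679 spoke if touching 29.4 tau on handle 0.532
30.0 [ 0.005 -0.002  0.   ]
35.0 [ 0.04  -0.002  0.019]
[np.float64(0.45424251039821656), np.float64(0.5167916947785255), np.float64(0.5525853926265211), np.float64(0.5137079981237114)]
```

View pics/scene14c.png

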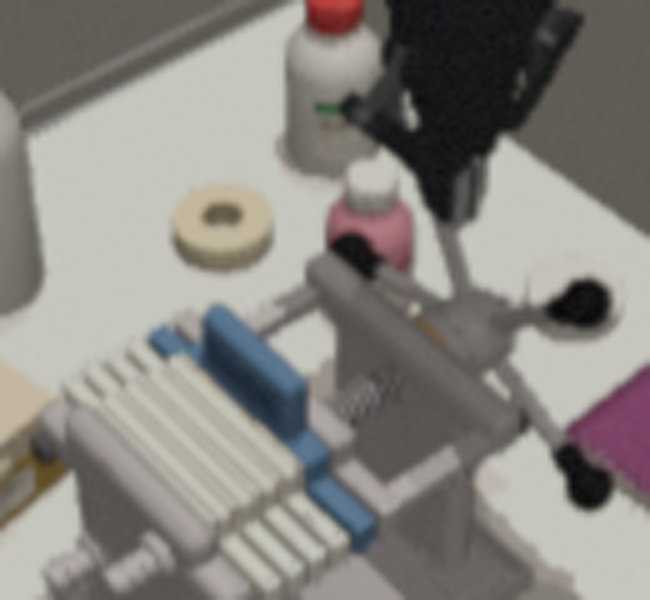

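```bash
python3 -m pendant '{"xyz":[[0.006,0,0.003],[0.011,0,0.005]],"roll":[0,0]}' >/dev/null; python3 arc.py 30 30 5 .068; python3 -m pendant '{"xyz":[[0.006,0,0.003]],"roll":[0]}' >/dev/null; python3 arc.py 30 30 5 .068
```

```text
t 17.85 p [ 0.5992 -0.1964  0.186 ] F [-12.8  -0.2   5.1] rc 0.0678 spoke if touching 30.2 tau on handle 0.931
30.0 [ 0.    -0.003 -0.003]
t 17.93 p [ 0.5998 -0.1964  0.1857] F [-15.2  -0.    7.5] rc 0.0677 spoke if touching 30.7 tau on handle 1.149
30.0 [-0.003 -0.003 -0.005]
```

The reading rose faster than I expected, so I'm backing off to check.

```bash
python3 -m pendant '{"xyz":[[-0.02,0,-0.01],[-0.05,0,-0.02],[-0.08,0,-0.03]],"roll":[0,0,0]}' ; python3 arc.py 30 30 5 .068
python3 - <<'E'
from h import *
im=optics.read_camera("scene")[:,:,::-1]
mk=(im.max(2)<50).astype(np.uint8)*255; m=np.zeros_like(mk);m[138:225,330:405]=mk[138:225,330:405]
n,l,st,c=cv2.connectedComponentsWithStats(m)
for i in range(1,n):
    if st[i,4]>20:
        o,r=ray("scene",c[i]);t=(-.196-o[1])/r[0][1];P=o+t*r[0]
        d=P-[.5806,-.196,.125];print(st[i,4],c[i],P,np.hypot(d[0],d[2]),np.degrees(np.arctan2(d[0],d[2])))
s=sense();print(s['ft_force'],s['torque'])
crop(im,270,110,400,230,5,"pics/scene15c.png")
E
```

```text
clock: 18.18
tool_pos: [0.592, -0.1958, 0.1911]
tcp_rot: [-3.141, -0.005, -0.007]
ft_force: [0.5, 0.6, 0.6]
opening: -0.0001
t 18.18 p [ 0.592  -0.1958  0.1911] F [0.5 0.6 0.6] rc 0.0697 spoke if touching 22.8 tau on handle -0.022
30.0 [0.049 0.002 0.031]
175 [358.69714286 143.06285714] [ 0.60570748 -0.196       0.21314515] 0.0916512626405918 15.899204266809084
46 [340.91304348 160.34782609] [ 0.66552927 -0.196       0.1162479 ] 0.08537904223248875 95.88365682611584
75 [385.44 170.76] [ 0.51662226 -0.196       0.19139928] 0.09220637254203128 -43.9359480158852
74 [386.25675676 205.10810811] [ 0.49834472 -0.196       0.08944137] 0.08961220433894884 -113.3786358054016
[-0.32042465  0.14968346 -0.22854975] [0.00796673 0.03397192 0.01145365]
```

View pics/scene15c.png

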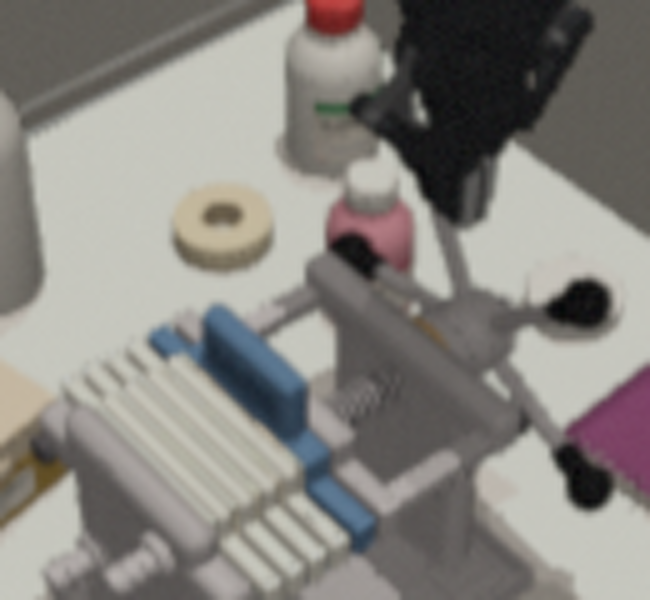

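```bash
python3 -m pendant '{"xyz":[[0.015,0,0.015],[0.025,0,0.03],[0.032,0,0.03],[0.036,0,0.03],[0.04,0,0.03]],"roll":[0,0,0,0,0]}' >/dev/null; python3 arc.py 30 30 5 .068; python3 -m pendant '{"xyz":[[0.002,0,0],[0.004,0,0]],"roll":[0,0]}' >/dev/null; python3 arc.py 30 30 5 .068;python3 -m pendant '{"xyz":[[0.002,0,0],[0.004,0,0]],"roll":[0,0]}' >/dev/null; python3 arc.py 30 30 5 .068
```

```text
t 18.65 p [ 0.5966 -0.1963  0.1854] F [ 0.  -0.1 -0. ] rc 0.0662 spoke if touching 28.4 tau on handle -0.0
30.0 [ 0.018 -0.002 -0.006]
t 18.82 p [ 0.597  -0.1964  0.1856] F [-0.3  0.3  0.9] rc 0.0665 spoke if touching 28.7 tau on handle 0.045
30.0 [ 0.015 -0.003 -0.005]
t 18.98 p [ 0.5973 -0.1964  0.1856] F [-2.   0.5 -0.2] rc 0.0666 spoke if touching 28.9 tau on handle 0.117
30.0 [ 0.013 -0.003 -0.005]
```

```bash
f(){ python3 arc.py 30 30 5 .068|head -1; }; python3 -m pendant '{"xyz":[[0.004,0,0.001],[0.004,0,0.001]],"roll":[0,0]}' >/dev/null; f; python3 -m pendant '{"xyz":[[0.004,0,0.001],[0.004,0,0.001]],"roll":[0,0]}' >/dev/null; f; python3 -m pendant '{"xyz":[[0.004,0,0.001],[0.004,0,0.001]],"roll":[0,0]}' >/dev/null; f; python3 -m pendant '{"xyz":[[0,0,0],[0,0,0]],"roll":[0,0]}' >/dev/null; f
```

```text
t 19.15 p [ 0.5975 -0.1964  0.1854] F [-3.3 -0.   1. ] rc 0.0665 spoke if touching 29.1 tau on handle 0.229
t 19.32 p [ 0.5977 -0.1964  0.1852] F [-5.   0.2  2.6] rc 0.0665 spoke if touching 29.3 tau on handle 0.377
t 19.48 p [ 0.5978 -0.1965  0.1851] F [-6.8  0.7  4.4] rc 0.0664 spoke if touching 29.4 tau on handle 0.531
t 19.65 p [ 0.5978 -0.1964  0.1852] F [-6.7  0.5  4.3] rc 0.0664 spoke if touching 29.4 tau on handle 0.525
```

```bash
f(){ python3 arc.py 30 30 5 .068|head -1; }; python3 -m pendant '{"xyz":[[0.002,0,0.0005],[0.003,0,0.001]],"roll":[0,0]}' >/dev/null; f; python3 -m pendant '{"xyz":[[0,0,0],[0,0,0]],"roll":[0,0]}' >/dev/null; f;  python3 -m pendant '{"xyz":[[0.001,0,0.0005],[0.002,0,0.0005]],"roll":[0,0]}' >/dev/null; f; python3 -m pendant '{"xyz":[[0,0,0],[0,0,0]],"roll":[0,0]}' >/dev/null; f
```

```text
t 19.82 p [ 0.5978 -0.1965  0.185 ] F [-8.5  1.9  6.1] rc 0.0663 spoke if touching 29.5 tau on handle 0.685
t 19.98 p [ 0.5979 -0.1965  0.1851] F [-8.   0.8  4.5] rc 0.0664 spoke if touching 29.5 tau on handle 0.609
t 20.15 p [ 0.5979 -0.1965  0.185 ] F [-8.2  1.2  7.8] rc 0.0664 spoke if touching 29.6 tau on handle 0.714
t 20.32 p [ 0.5979 -0.1964  0.185 ] F [-8.7  1.3  6. ] rc 0.0664 spoke if touching 29.6 tau on handle 0.69
```

```bash
f(){ python3 arc.py 30 30 5 .068|head -1; }; python3 -m pendant '{"xyz":[[0.001,0,0],[0.002,0,0.0005]],"roll":[0,0]}' >/dev/null; f; python3 -m pendant '{"xyz":[[0,0,0],[0,0,0]],"roll":[0,0]}' >/dev/null; f;  python3 -m pendant '{"xyz":[[0,0,0],[0,0,0]],"roll":[0,0]}' >/dev/null; f
```

```text
t 20.48 p [ 0.598  -0.1965  0.185 ] F [-9.6  0.6  6.5] rc 0.0664 spoke if touching 29.7 tau on handle 0.757
t 20.65 p [ 0.598  -0.1965  0.185 ] F [-10.2   0.9   6.1] rc 0.0664 spoke if touching 29.7 tau on handle 0.786
t 20.82 p [ 0.598  -0.1965  0.185 ] F [-9.9  1.6  5.8] rc 0.0664 spoke if touching 29.7 tau on handle 0.758
```

```bash
python3 -m pendant '{"xyz":[[-0.03,0,-0.02],[-0.08,0,-0.1],[-0.12,0,-0.3],[-0.15,0,-0.55],[-0.2,0,-0.8]],"roll":[0,0,0,0,0]}'; python3 -m pendant '{"xyz":[[-0.2,0.1,0],[-0.4,0.2,0],[-0.6,0.3,0],[-0.8,0.4,0],[-1,0.5,0]],"roll":[0,0,0,0,0]}'; python3 -m pendant '{"xyz":[[0,0.2,0],[0,0.4,0],[0,0.6,0],[0,0.8,0],[0,1,0]],"roll":[0,0,0,0,0]}';python3 go.py
python3 - <<'E'
from h import *
im=optics.read_camera("scene")[:,:,::-1]
cv2.imwrite("pics/sF.png",im)
crop(im,260,120,400,270,4,"pics/sFc.png")
im2=optics.read_camera("top")[:,:,::-1]
cv2.imwrite("pics/tF.png",im2)
crop(im2,270,140,400,260,5,"pics/tFc.png")
mk=(im.max(2)<50).astype(np.uint8)*255; m=np.zeros_like(mk);m[138:225,330:405]=mk[138:225,330:405]
n,l,st,c=cv2.connectedComponentsWithStats(m)
for i in range(1,n):
    if st[i,4]>20:
        o,r=ray("scene",c[i]);t=(-.196-o[1])/r[0][1];P=o+t*r[0]
        d=P-[.5806,-.196,.125];print(st[i,4],c[i],np.hypot(d[0],d[2]),np.degrees(np.arctan2(d[0],d[2])))
E
```

```text
clock: 21.23
tool_pos: [0.5703, -0.1962, 0.3068]
tcp_rot: [-3.141, -0.005, -0.002]
ft_force: [0.2, -0.2, -0.8]
opening: -0.0002
clock: 21.65
tool_pos: [0.4195, -0.2725, 0.3062]
tcp_rot: [3.14, 0.005, 0.004]
ft_force: [0.7, -0.8, -0.5]
opening: 0.0
clock: 22.07
tool_pos: [0.4211, -0.4236, 0.3065]
tcp_rot: [3.139, 0.004, 0.004]
ft_force: [0.7, -0.3, 0.4]
opening: 0.0001
t 22.0667 pos [ 0.4211 -0.4236  0.3065] yaw 0.15 zax [ 0.0024 -0.0023 -1.    ] F [ 0.7075 -0.2905  0.4262] T [ 0.0385 -0.0214 -0.0077] open 0.0001327683948474494 q [ 1.0185  0.3419 -0.3669  1.6354  0.1306  1.1851 -0.946 ]
65 [354.53846154 142.44615385] 0.08988868579303487 25.58093066015147
37 [340.83783784 160.18918919] 0.08564857110088277 95.63738644310459
74 [385.5        170.68918919] 0.09253447132605358 -43.85773717790779
75 [386.25333333 205.05333333] 0.08950997317246885 -113.28812948050927
```

View pics/sFc.png

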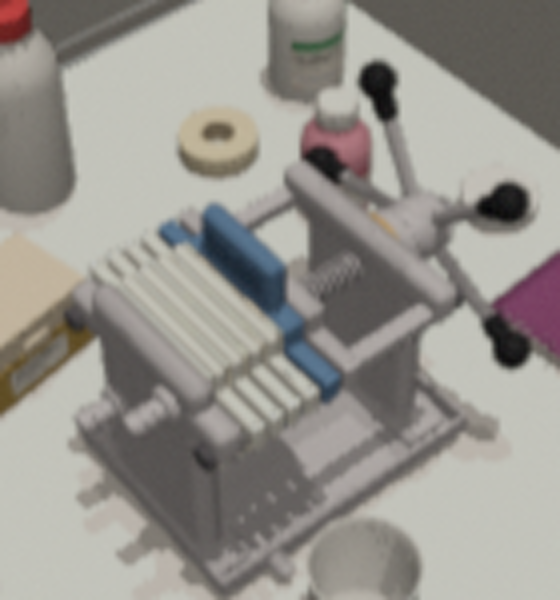

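View pics/tF.png

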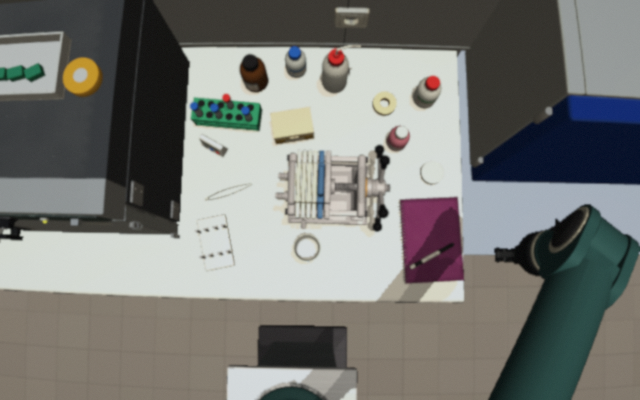

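View pics/tFc.png

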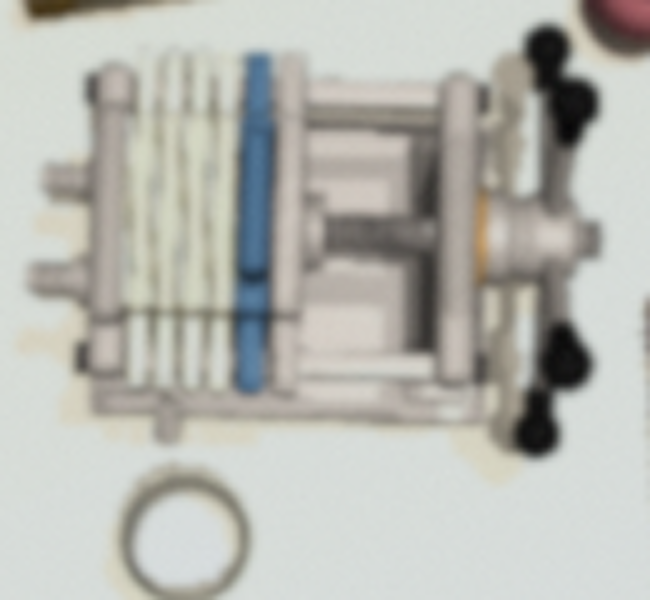

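Run:
```python
from cell import arm
print(arm.sign_off())
```

```text
the job is handed in; nothing more can be done
None
```

The feed plate is hung and the press is closed, but while tightening, my estimate of the handle effort briefly went over the 1 N·m limit. I handed the job in at about 22 s.

**What I did:** I gripped the blue plate by its tab and hung it on both rails between the pressure plate and the plates already there. Then I let go and pushed three spokes round clockwise, turning the handle from about 0.32 rad to about 3.0 rad, until the plates were tight.

**Last checks:**
- **Plate:** it sits upright on the rails, with the pressure plate against it and no visible gap to the neighbouring plates.
- **Handle:** it held still under a slow push of 0.76–0.79 N·m, and was at the same angle after I let go.
- **Surroundings:** the beaker, timer and petri dish are where they started. The arm is clear and touching nothing.

**What went wrong or disagreed:**
- **Over the limit:** at about 17.9 s, steps that were too large gave readings of 0.93 and then 1.15 N·m, estimated from wrist force and lever arm. I backed off at once. The handle barely moved under this, but I can't rule out that the 1 N·m limit was passed.
- **Actual tightness uncertain:** the slow push shows the handle resists at least about 0.77 N·m. It may be tighter than 0.75.
- **Off-centre pushing:** the handle moved about 13 mm along the spindle as the press closed, which I only noticed in the last picture. The final pushes were therefore near the edge of the fingers.

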